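# Shut off the gas and put the loose pipe fittings back in their drawer slots

### The arm

A 6-joint arm with a two-finger parallel gripper is mounted at the origin on the work surface. World frame = base frame: x ahead of the robot, y to its left, z up, the work surface at z = 0. Lengths are in m, angles in degrees, forces in N, time in s.
With the tool pointing down it reaches from about 0.4 to 0.925 m from the base axis. Payload 3.4 kg.
Tool frame: the origin (TCP) lies on the centre line of the jaws, within the pads' length; the fingertips stand 17 mm ahead of it and the grasp point (between the pads) lies 2 mm behind it (arm.tip_extent is the distance from the TCP to the fingertips, in m); z points along the fingers, y is the line along which they close (so a half turn about z gives the same grasp; the last joint's range is limited). The gripper opens to 85 mm and grips with 20 to 120 N. Pads are 22 mm wide; open, the fingers measure 114 mm over their backs; the gripper's body (76 mm by 85 mm) begins 54 mm behind the grasp point. The pads swing forward as they close: fully open they stand 13 mm farther back than shut.
Start: joints at [59.674, 17.578, 86.31, -0, 76.112, -4.211], TCP at [0.253, 0.516, 0.218] pointing down, gripper open.
Joint ranges: [-179.03, 179.03], [-60, 130.46], [8.19, 133.38], [-81.62, 261.62], [5.75, 156.47], [-153.77, 153.77]. Speed limits (degrees/s): [147.25, 147.25, 180, 180, 180, 180].

### API

Orientations are given as [roll, pitch, yaw] about the fixed x, y, z axes, in that order (R = Rz(yaw) Ry(pitch) Rx(roll)).
In Python, from rig import arm gives the robot as it stands.
- The arm moves only by the shell command python3 -m jog 'ROWS' [OPENING] [FORCE]. ROWS is JSON, a list of rows, each an object of numbers: "tx", "ty", "tz": the shift along the tool's x, y, z in mm; "turn": the turn about the tool's z in degrees. In form: [{"tx": .., "ty": .., "tz": .., "turn": ..}, ...]. A call has 1 to 20 rows; each row shifts and turns the commanded pose from where the row before left it, along the tool's axes as they then stand; what a row does not reach is not made up. A row lasts 1/12 s, in which the tool goes at most 41.7 mm and 7.16 degrees, less where a joint would pass 70% of its speed; a pose out of reach is approached as far as the arm can. A call with a gripper value outside its range is refused whole. OPENING is the opening, from -1 (shut) to 1 (fully open), set as the call begins (- or left out, the last holds). The fingers move at their own pace and stop on an object; FORCE is the grip in N (left out, the last holds). Time passes only in rows, so rows that do not move let the fingers close. It gives the time, the measured TCP pose, the force, the opening and the grip force at its end, in the units of the state.
- arm.observe(): the state, without advancing time (a new reading comes with each control period).
- arm.get_image(name): name is "scene" or "top" or "wrist"; returns the picture (400x640x3 uint8, red, green, blue); there is no depth.
- arm.camera_params(name): a dict with "vfov" (degrees; the focal length in pixels is half the picture's height over the tangent of half this angle, whatever the lens; pixels are square), "cx", "cy" (the principal point, pixels), "distortion" ([k1, k2, p1, p2, k3] as OpenCV has them; the pictures are not rectified), "rvec" (rotation vector, rad) and "tvec" (3), from world to camera coordinates, as OpenCV has them; the wrist camera has in their place "T_tool_cam" (4x4, takes a point from camera to tool coordinates, whose origin is the TCP and whose axes are the flange's). Camera axes: x right, y down, z forward; pixel columns grow to the right and rows downward; lengths in m; the calibration is good to about 2 mm. A picture is of the moment at which its call begins: read the wrist's pose just before it. camera_params takes no time and is no camera call.
- arm.finish_job(): hands the job in; it is judged then, once.
The state is a dict: "time_s": time; "joint_positions": joint angles; "dq": joint speeds; "joint_torque": joint torques, N m; "eef_pos": TCP position; "ee_rot": TCP orientation; "wrist_force": force on the tool from outside, world axes, zero at the start; "moment": the same for the moment, N m; "finger_gap": finger opening in m; "gripper_force": force on a finger pad.
Only numpy, scipy, OpenCV 4.12 (cv2) and the standard library are available. Lean on these libraries where they do the work, as an engineer would, in place of code of your own. Each camera call takes 0.05 s, during which the arm holds its last target. There are 200 camera calls.

### The job

The flow rig has been stripped down and needs closing up. First turn the lever of the three-way gas valve to OFF, in line with the double mark in the middle of its legend plate; then pull the fittings drawer out to its stop, lay every brass fitting that is lying on the bench on its own silhouette in the drawer, lined up with it, and when all are in push the drawer fully shut. Leave the tape spool, the bottle, the wrench and the jar where they are.

Things in the scene. Friction and masses are not known exactly. Their poses are not given: they have to be found in the camera images.
- valve: three-way gas ball valve, fixed: brass block 44x46 mm, standing on an aluminium base plate 110x150x10 mm with steel tubes bent down into it, white round legend plate (72 mm) on top at height 87 mm with black marks. Origin on the bench under the valve stem, z up; -x is the OFF direction (towards the robot within 15 degrees).
- valve_lever (a joint): angle of the valve's lever about the upright stem, rad: 0 = OFF (lever points along the valve's -x, over the double mark), positive = lever swung towards the valve's +y (robot's left), to 1.57 at its stop (one gas; it starts on this side), negative = towards -y (other gas). Friction holds it where it is left (about 0.22 N m, some 3 N at the grip).
- valve_axis (a point): point on the stem's axis, at the height of the middle of the lever's grip (103 mm above the bench)
- lever_grip (a point): middle of the lever's blue grip sleeve, 80 mm from the stem's axis; sleeve 62 mm long (radially), 16 mm wide, 14 mm tall, middle 103 mm above the bench, nothing beneath it but the bench; its -x axis points outwards along the lever
- cabinet: low grey steel cabinet, fixed, 310 mm deep, 330 mm wide, 84 mm tall, with one drawer. Origin on the bench under the middle of its front; its -x is the way the drawer pulls out (towards the robot); the small things lying on its top start 105 mm behind the front and reach 24 mm above it
- drawer (a joint): how far the drawer is pulled out, m: 0 = fully shut, 0.210 = out against its stop; it may start slightly open; slides with about 2 N of friction and stays put. Inside: two rows (front, rear) of three compartments (left = +y), each 80 mm deep, 96 mm wide, row middles 55 and 139 mm behind the front face; floor 14 mm above the bench, dividers and sides 14 mm above the floor
- drawer_handle (a point): middle of the drawer's steel bar handle: round bar 11 mm thick, 120 mm long across (along its y), 45 mm in front of the drawer's front face, middle 55 mm above the bench; the drawer's front is 66 mm tall with its top edge 74 mm above the bench. Its -x axis is the pulling direction
- tee: brass tee: straight run 68 mm long along its x (34 mm each way), one branch along its +y ending 40 mm from the run's middle; arms 24 mm wide, 26 mm tall; 0.17 kg. Origin: underside, below the middle of the run; z up. Silhouette: left front compartment, origin 14 mm behind (+x) and 100 mm left (+y) of drawer_floor, its run along the drawer's y, its branch to the drawer's front (-x).
- elbow: brass 90 degree elbow: two equal arms along its +x and +y, each ending 40 mm from the origin, 24 mm wide, 26 mm tall; 0.14 kg. Origin: underside, below the middle of the corner, where the two arms' axes cross; z up. Silhouette: middle front compartment, origin 14 mm before (-x) and 4 mm right (-y) of drawer_floor, its arms along the drawer's +x and +y.
- long_coupling: brass long straight coupling, three hex nuts in a row, 76 mm long along its x, 24 mm wide, 26 mm tall; 0.16 kg. Origin: underside, below the middle of its length; z up. Silhouette: left rear compartment, origin 84 mm behind (+x) and 100 mm left (+y) of drawer_floor, its length along the drawer's y.
- short_coupling: brass short straight coupling, two hex nuts, 42 mm long along its x, 24 mm wide, 26 mm tall; 0.10 kg. Origin: underside, below the middle of its length; z up. Silhouette: right rear compartment, origin 84 mm behind (+x) and 100 mm right (-y) of drawer_floor, its length along the drawer's y.
- reducer: brass reducer, 56 mm long along its x: thick hex half (24 mm wide, 26 mm tall) on the -x side, thin half (14 mm) on the +x side, its axis 13 mm up; 0.09 kg. Origin: underside, below the middle of its length; z up. Silhouette: middle rear compartment, origin 84 mm behind (+x) of drawer_floor, its length along the drawer's y, either way round.
- union_nut: brass hexagonal union nut lying flat, 36 mm across flats, 26 mm tall, dark round bore; 0.11 kg; a flat pair faces along its y and every 60 degrees from that. Origin: underside, below the middle of the nut; z up. Silhouette: right front compartment, origin 100 mm right (-y) of drawer_floor, flat, any way round.
- drawer_floor (a point): point on the top of the drawer's floor, in the middle of the middle front compartment, 55 mm behind the drawer's front face; axes as the cabinet's; moves with the drawer. Each compartment's dark liner bears a pale full-size silhouette of the one fitting that belongs there
- tape_spool: bystander: white spool of thread-seal tape lying flat, 48 mm across, 16 mm tall; origin under its middle
- fluid_bottle: bystander: small closed bottle standing, 34 mm across, 62 mm tall; origin under its middle
- wrench: bystander: steel wrench, 190 mm long, 8 mm thick, lying roughly along y before the cabinet; origin under its middle
- ferrule_jar: bystander: clear jar with steel lid, 56 mm across, 55 mm tall, standing left of the cabinet; origin under its middle
Not all that is in view belongs to the job. What is shaped like the elbow but green or orange is not meant.

How it is judged:
By the outcome, as a careful person would: the job done as asked, in the order asked, and still so for the second after the job is handed in, with the robot touching nothing.
Of tee, elbow, long_coupling, short_coupling, reducer, union_nut only 4 to 6 are there at a start; the rules pass over those that are not, and their reading is None.
At some moment in a run one of tee, elbow, long_coupling, short_coupling, reducer, union_nut may be knocked a few centimetres aside while the robot is not near it.
Once in a run the grip may slacken for a moment while it holds something.
It also fails if it takes over 210 s, if anything falls off the work surface, if the arm or the gripper's body presses on something with over 40 N, if the wrist force passes 120 N, or if a joint passes its speed limit or range.

## Working session

There is one attempt and no reset: what is moved stays moved. The work goes in short steps, Python scripts to look and compute and a shell command to move; the robot and the scene stay as the last step left them, time stands still between calls to the robot, and variables do not carry over. Pictures are saved under pics/ and viewed, at most 14 in all, crops included, and the job is handed in when it is done.

```bash
mkdir -p pics; ls
python3 - <<'E'
from rig import arm
import cv2
s=arm.observe();print(s)
for n in("top","scene"):
    cv2.imwrite(f"pics/{n}0.png",cv2.cvtColor(arm.get_image(n),cv2.COLOR_RGB2BGR));print(n,arm.camera_params(n))
print(arm.camera_params("wrist"))
E
```

```text
pics
{'time_s': 0.0, 'joint_positions': array([ 5.96743176e+01,  1.76206482e+01,  8.63823541e+01, -3.29368528e-04,
        7.61123834e+01, -4.20995344e+00]), 'dq': array([-0.00382574,  0.01398673,  0.01583988, -0.06045214, -0.00401375,
        0.02974141]), 'joint_torque': array([ 2.93896483e-04, -4.57566404e+01, -2.51912838e+01, -1.08093454e-04,
        1.34804656e-02, -8.80237280e-06]), 'eef_pos': array([0.25275431, 0.51566666, 0.21740731]), 'ee_rot': array([-1.79884902e+02, -8.15190853e-03,  1.53884342e+02]), 'wrist_force': array([ 0.68522917, -0.91706462,  0.03937142]), 'moment': array([ 0.00969166, -0.03953482,  0.0030329 ]), 'gripper_force': 0.0, 'finger_gap': 0.08570979101455321}
top {'vfov': 44.04806566084804, 'cx': 319.3058488025624, 'cy': 203.87862535431884, 'distortion': array([-0.05884832,  0.        ,  0.        ,  0.        ,  0.        ]), 'rvec': array([ 2.13748233, -2.14536694,  0.18507298]), 'tvec': array([0.02089526, 0.51452944, 1.24566736])}
scene {'vfov': 56.260614776562974, 'cx': 328.63482451880515, 'cy': 191.5571700084971, 'distortion': array([-0.01055349,  0.        ,  0.        ,  0.        ,  0.        ]), 'rvec': array([ 0.95578641,  2.63570619, -0.87206408]), 'tvec': array([ 0.39217367, -0.19786565,  1.204277  ])}
{'vfov': 64.31988692257372, 'cx': 314.8145679012478, 'cy': 195.61867876184235, 'distortion': array([-0.01001535,  0.        ,  0.        ,  0.        ,  0.        ]), 'T_tool_cam': array([[-1.39148777e-03, -9.47407050e-01, -3.20028038e-01,
         8.10534289e-02],
       [ 9.99998946e-01, -1.18584748e-03, -8.37445490e-04,
        -1.46956780e-03],
       [ 4.13897318e-04, -3.20028866e-01,  9.47407702e-01,
        -1.55626161e-01],
       [ 0.00000000e+00,  0.00000000e+00,  0.00000000e+00,
         1.00000000e+00]])}
```

Run:
```python
import cv2
i=cv2.imread("pics/top0.png");cv2.imwrite("pics/top0b.png",cv2.resize(i,(800,500),interpolation=cv2.INTER_CUBIC))
```

```text
(no output)
```

View pics/top0b.png

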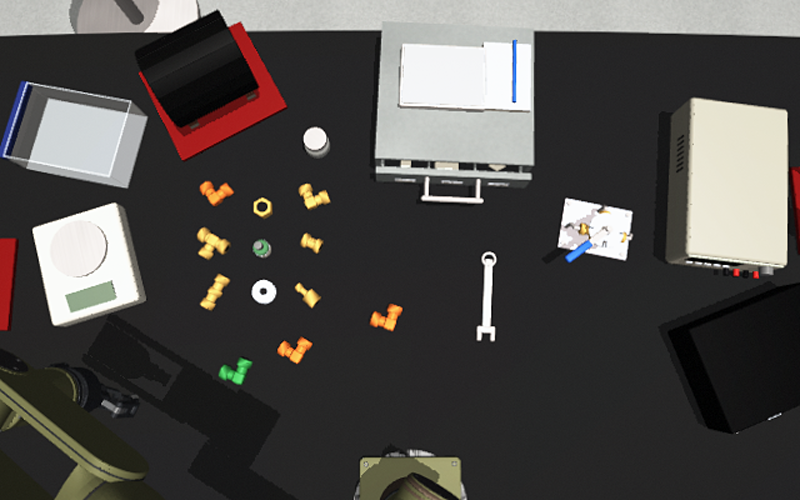

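View pics/scene0.png

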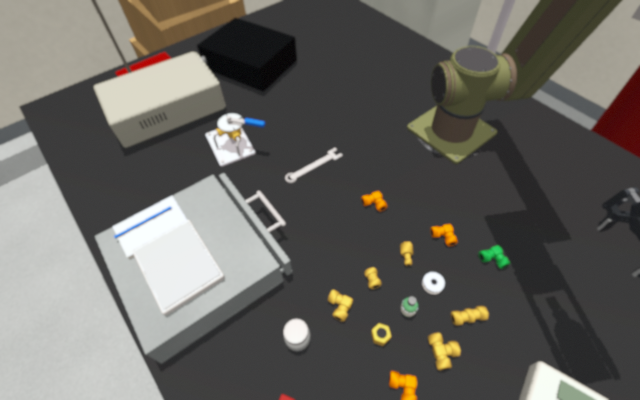

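The top picture (800 wide) shows the brass elbow at (313,195), nut (262,207), tee (212,242), short coupling (311,242), long coupling (214,291) and reducer (307,294). The elbow lookalikes are orange at (215,192), (388,317) and (295,350), and green at (236,371). Only the piece at (313,195) is brass yellow, so I'll confirm that in an enlarged crop.

```bash
cat > h.py <<'E'
import numpy as np, cv2
from rig import arm
from scipy.spatial.transform import Rotation as R
def cam(n,s=None):
    p=arm.camera_params(n); f=200/np.tan(np.radians(p['vfov']/2))
    K=np.array([[f,0,p['cx']],[0,f,p['cy']],[0,0,1]])
    if n=='wrist':
        s=s or arm.observe(); T=np.eye(4); T[:3,:3]=R.from_euler('xyz',s['ee_rot'],degrees=True).as_matrix(); T[:3,3]=s['eef_pos']
        M=np.linalg.inv(T@p['T_tool_cam'])
    else:
        M=np.eye(4); M[:3,:3]=cv2.Rodrigues(p['rvec'])[0]; M[:3,3]=p['tvec']
    return K,p['distortion'],M
def px2w(c,uv,z):
    K,d,M=c; uv=np.array(uv,float).reshape(-1,1,2)
    r=cv2.undistortPoints(uv,K,d)[:,0]; r=np.c_[r,np.ones(len(r))]@M[:3,:3]
    o=-M[:3,:3].T@M[:3,3]; return o+r*((z-o[2])/r[:,2])[:,None]
def w2px(c,P):
    K,d,M=c; return cv2.projectPoints(np.array(P,float).reshape(-1,3),cv2.Rodrigues(M[:3,:3])[0],M[:3,3],K,d)[0][:,0]
def snap(n,name):
    s=arm.observe(); c=cam(n,s); i=cv2.cvtColor(arm.get_image(n),cv2.COLOR_RGB2BGR); cv2.imwrite('pics/'+name,i); return i,c,s
E
python3 - <<'E'
from h import *
i=cv2.imread("pics/top0.png");o=np.zeros((600,800,3),np.uint8)
def put(x,y,w,h,X,Y): o[Y:Y+4*h,X:X+4*w]=cv2.resize(i[y:y+h,x:x+w],None,fx=4,fy=4,interpolation=cv2.INTER_CUBIC)
put(155,140,118,110,0,0); put(438,150,80,65,480,0); put(295,120,135,40,0,440)
put(345,190,60,45,560,270)
cv2.imwrite("pics/c1.png",o)
c=cam('top'); h=cv2.cvtColor(i,cv2.COLOR_BGR2HSV)
m=cv2.inRange(h,(18,90,90),(32,255,255)); n,l,st,ce=cv2.connectedComponentsWithStats(m)
for k in range(1,n):
    if st[k,4]>40: 
        print(st[k],ce[k].round(1),px2w(c,ce[k],.018).round(4))
print(px2w(c,[[400*.8,185*.8]],0.06),w2px(c,[[.5,0,0],[.6,0,0]]))
E
```

```text
[239 147  25  20 273] [250.  156.9] [[0.6474 0.2051 0.018 ]]
[168 153  11   9  45] [172. 157.] [[0.648  0.4164 0.018 ]]
[203 158  15  17 136] [210.  165.6] [[0.6237 0.3123 0.018 ]]
[464 179   7   9  50] [467.1 183.2] [[ 0.5738 -0.3797  0.018 ]]
[158 182  26  25 350] [168.3 194.3] [[0.5455 0.4214 0.018 ]]
[240 187  18  15 154] [248.4 193.7] [[0.5465 0.2073 0.018 ]]
[160 219  24  29 286] [171.4 233.3] [[0.4411 0.4088 0.018 ]]
[236 226  21  20 172] [246.  235.8] [[0.4341 0.2114 0.018 ]]
[308 250   8  13  59] [312.  257.2] [[0.3776 0.0385 0.018 ]]
[233 277   9  13  57] [237.2 283.7] [[0.3097 0.2322 0.018 ]]
[  1 310  32  24  91] [ 17.6 321.9] [[0.2092 0.806  0.018 ]]
[  7 323  19  17  59] [ 17.6 330.8] [[0.1867 0.8042 0.018 ]]
[ 27 336  40  37 122] [ 47.  354.7] [[0.1272 0.7213 0.018 ]]
[ 38 337  18  17  60] [ 45.9 344.5] [[0.1528 0.7258 0.018 ]]
[ 45 389  28  11 104] [ 59.  394.4] [[0.029  0.6836 0.018 ]]
[[0.65978559 0.01671277 0.06      ]] [[326.25901347 211.74456302]
 [326.00911635 175.31485251]]
```

View pics/c1.png

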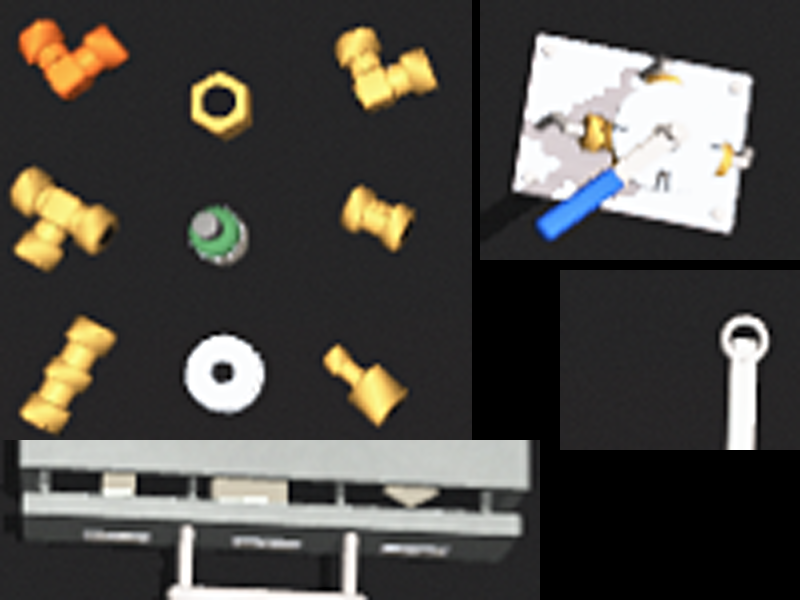

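The crop confirms the brass elbow at crop (380,70): it is yellow, while its neighbour at (70,60) is orange. The lever's blue grip runs from about (545,230) to (615,180), the double mark is at (662,180) and the stem is near (672,138). The handle bar runs from (170,593) to (365,597).

Run:
```python
from h import *
c=cam('top'); V=lambda L:[[438+(x-480)/4,150+y/4] for x,y in L]; D=lambda L:[[295+x/4,120+(y-440)/4] for x,y in L]
b=px2w(c,V([(540,33),(752,75),(732,235),(513,190)]),.01);print(b.round(4),b.mean(0))
print('yaw',np.degrees(np.arctan2(*( (b[0]+b[3]-b[1]-b[2])[:2]*[-1,1]))))
print('grip ends,mid',px2w(c,V([(545,230),(616,182),(580,205)]),.108).round(4)); print('mark,stem',px2w(c,V([(662,180)]),.087),px2w(c,V([(672,138)]),.105))
print('handle',px2w(c,D([(170,593),(365,597)]),.058)); print('front top edge',px2w(c,D([(22,513),(520,535)]),.074))
print('cab top edge',px2w(c,D([(20,468),(530,488)]),.084))
```

```text
[[ 0.645  -0.347   0.01  ]
 [ 0.6157 -0.4925  0.01  ]
 [ 0.5051 -0.4712  0.01  ]
 [ 0.5362 -0.3232  0.01  ]] [ 0.57550449 -0.40845765  0.01      ]
yaw -11.639812198157816
grip ends,mid [[ 0.4937 -0.3153  0.108 ]
 [ 0.5239 -0.3617  0.108 ]
 [ 0.5094 -0.3381  0.108 ]]
mark,stem [[ 0.52888042 -0.39832187  0.087     ]] [[ 0.55245049 -0.39999757  0.105     ]]
handle [[ 0.63259867 -0.0289041   0.058     ]
 [ 0.62978105 -0.1565508   0.058     ]]
front top edge [[ 0.68211249  0.06739269  0.074     ]
 [ 0.66722354 -0.25666692  0.074     ]]
cab top edge [[ 0.70928728  0.06847238  0.084     ]
 [ 0.69591274 -0.26221606  0.084     ]]
```

```bash
cat > go.py <<'E'
import sys
from h import *
# go.py x y z yaw : turn first, then shift (mm, tool axes after the turn); jaws symmetric is NOT applied
def go(x,y,z,yaw):
    s=arm.observe(); e=s['ee_rot']; p=s['eef_pos']; d=(e[2]-yaw+180)%360-180
    v=(np.array([x,y,z])-p)*1000; a=np.radians(yaw)
    t=[v[0]*np.cos(a)+v[1]*np.sin(a), v[0]*np.sin(a)-v[1]*np.cos(a), -v[2]]
    print('turn %.1f  tx %.1f ty %.1f tz %.1f  |%.0f| t=%.1f j6=%.0f'%(d,*t,np.linalg.norm(t),s['time_s'],s['joint_positions'][5]))
if __name__=='__main__':
    for k in range(1,len(sys.argv),4): go(*map(float,sys.argv[k:k+4]))
E
python3 go.py .45 .15 .217 123 .51 -.338 .217 123
```

```text
turn 30.9  tx -414.1 ty -33.8 tz 0.5  |416| t=0.1 j6=-4
turn 30.9  tx -856.1 ty -249.3 tz 0.5  |892| t=0.1 j6=-4
```

```bash
python3 -m jog '[{"turn":6.2},{"turn":6.2},{"turn":6.2},{"turn":6.2},{"turn":6.1},{"tx":-34.5,"ty":-2.8},{"tx":-34.5,"ty":-2.8},{"tx":-34.5,"ty":-2.8},{"tx":-34.5,"ty":-2.8},{"tx":-34.5,"ty":-2.8},{"tx":-34.5,"ty":-2.8},{"tx":-34.5,"ty":-2.8},{"tx":-34.5,"ty":-2.8},{"tx":-34.5,"ty":-2.8},{"tx":-34.5,"ty":-2.8},{"tx":-34.5,"ty":-2.8},{"tx":-34.5,"ty":-2.8}]' 1
python3 -m jog '[{"tx":-31.6,"ty":-15.4},{"tx":-31.6,"ty":-15.4},{"tx":-31.6,"ty":-15.4},{"tx":-31.6,"ty":-15.4},{"tx":-31.6,"ty":-15.4},{"tx":-31.6,"ty":-15.4},{"tx":-31.6,"ty":-15.4},{"tx":-31.6,"ty":-15.4},{"tx":-31.6,"ty":-15.4},{"tx":-31.6,"ty":-15.4},{"tx":-31.6,"ty":-15.4},{"tx":-31.6,"ty":-15.4},{"tx":-31.6,"ty":-15.4},{"tx":-31.6,"ty":-15.4},{},{},{},{}]' -0.3
python3 - <<'E'
from h import *
i,c,s=snap('wrist','w1.png'); print(s['eef_pos'],s['ee_rot'],s['finger_gap'],s['time_s'])
E
```

```text
[0.25282012 0.51573883 0.2174843 ] [-1.79896577e+02 -7.86947227e-03  1.53885691e+02] 0.08502351099130304 0.1validation failed for argument at $[0]...
validation failed for argument at $[0]...
```

View pics/w1.png

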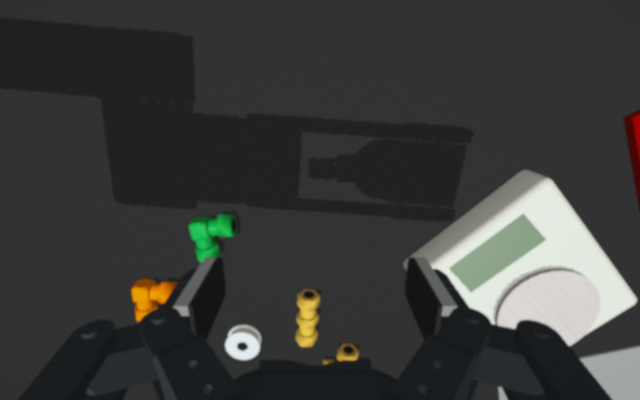

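The wrist view shows the fingers at the bottom at (200,300) and (430,300), with the bench beyond; the arm hasn't moved. The rows were refused, so I'll give all four keys in each.

```bash
python3 -m jog '[{"tx":0,"ty":0,"tz":0,"turn":6.2},{"tx":0,"ty":0,"tz":0,"turn":6.2},{"tx":0,"ty":0,"tz":0,"turn":6.2},{"tx":0,"ty":0,"tz":0,"turn":6.2},{"tx":0,"ty":0,"tz":0,"turn":6.1},{"tx":-34.5,"ty":-2.8,"tz":0,"turn":0},{"tx":-34.5,"ty":-2.8,"tz":0,"turn":0},{"tx":-34.5,"ty":-2.8,"tz":0,"turn":0},{"tx":-34.5,"ty":-2.8,"tz":0,"turn":0},{"tx":-34.5,"ty":-2.8,"tz":0,"turn":0},{"tx":-34.5,"ty":-2.8,"tz":0,"turn":0},{"tx":-34.5,"ty":-2.8,"tz":0,"turn":0},{"tx":-34.5,"ty":-2.8,"tz":0,"turn":0},{"tx":-34.5,"ty":-2.8,"tz":0,"turn":0},{"tx":-34.5,"ty":-2.8,"tz":0,"turn":0},{"tx":-34.5,"ty":-2.8,"tz":0,"turn":0},{"tx":-34.5,"ty":-2.8,"tz":0,"turn":0}]' 1
```

```text
time_s: 1.57
eef_pos: [0.4506, 0.1491, 0.2182]
ee_rot: [-180.0, -0.0, 123.0]
wrist_force: [1.2, 1.0, 1.1]
finger_gap: 0.0854
gripper_force: 0.0
```

```bash
python3 -m jog '[{"tx":-31.6,"ty":-15.4,"tz":0,"turn":0},{"tx":-31.6,"ty":-15.4,"tz":0,"turn":0},{"tx":-31.6,"ty":-15.4,"tz":0,"turn":0},{"tx":-31.6,"ty":-15.4,"tz":0,"turn":0},{"tx":-31.6,"ty":-15.4,"tz":0,"turn":0},{"tx":-31.6,"ty":-15.4,"tz":0,"turn":0},{"tx":-31.6,"ty":-15.4,"tz":0,"turn":0},{"tx":-31.6,"ty":-15.4,"tz":0,"turn":0},{"tx":-31.6,"ty":-15.4,"tz":0,"turn":0},{"tx":-31.6,"ty":-15.4,"tz":0,"turn":0},{"tx":-31.6,"ty":-15.4,"tz":0,"turn":0},{"tx":-31.6,"ty":-15.4,"tz":0,"turn":0},{"tx":-31.6,"ty":-15.4,"tz":0,"turn":0},{"tx":-31.6,"ty":-15.4,"tz":0,"turn":0},{"tx":0,"ty":0,"tz":0,"turn":0},{"tx":0,"ty":0,"tz":0,"turn":0}]' 0
python3 - <<'E'
from h import *
i,c,s=snap('wrist','w2.png'); print(s['eef_pos'],s['ee_rot'],s['finger_gap'],s['time_s'])
h=cv2.cvtColor(i,cv2.COLOR_BGR2HSV); m=cv2.inRange(h,(100,120,80),(125,255,255))
n,l,st,ce=cv2.connectedComponentsWithStats(m); k=1+st[1:,4].argmax(); print(st[k],ce[k])
P=np.argwhere(l==k)[:,::-1]; w=px2w(c,P,.106); mu=w.mean(0); u,S,v=np.linalg.svd(w-mu,full_matrices=False); print(mu,v[0],S/np.sqrt(len(P))*3.46)
d=v[0][:2]*(-1 if v[0][0]>0 else 1); print('stem',mu[:2]-.08*d,'ang',np.degrees(np.arctan2(d[1],d[0])))
print(w2px(c,[[.553,-.405,.105]]))
E
```

```text
time_s: 2.9
eef_pos: [0.5101, -0.3396, 0.2174]
ee_rot: [-180.0, -0.1, 122.8]
wrist_force: [0.3, 0.4, -0.7]
finger_gap: 0.0429
gripper_force: 0.0
[ 0.51007035 -0.33956374  0.21741719] [-1.79983313e+02 -5.61956847e-02  1.22811642e+02] 0.04291384062500976 2.9
[ 308  149   21   69 1213] [318.04369332 181.24649629]
[ 0.51003511 -0.33576861  0.106     ] [ 5.70791412e-01 -8.21095100e-01  2.01977922e-26] [6.09793163e-02 1.57247027e-02 7.29860616e-15]
stem [ 0.55569842 -0.40145622] ang 124.80543177842326
[[316.42118196 263.09779158]]
```

View pics/w2.png

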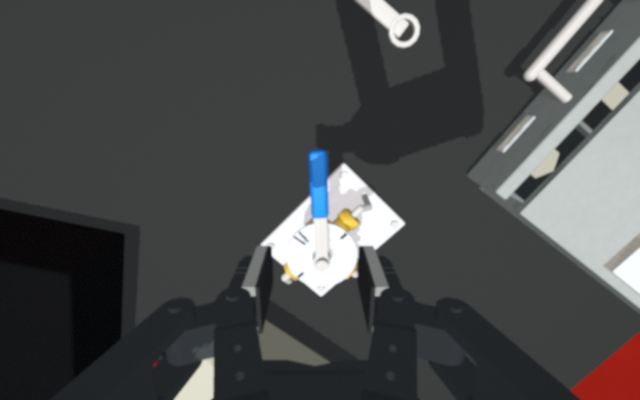

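The wrist view shows the grip from (318,150) to (320,217), the stem at about (322,259), the legend centre near (323,256) and the double mark at (300,238).

```bash
python3 - <<'E'
from h import *
c=cam('wrist')
st=px2w(c,[[322,259]],.109)[0]; mk=px2w(c,[[300,238]],.087)[0]; L=px2w(c,[[323,256]],.087)[0]; b=px2w(c,[[345,163],[405,222],[321,296],[262,243]],.01)
print(st,L,mk,np.degrees(np.arctan2(*(mk-L)[1::-1])),np.degrees(np.arctan2(*(mk-st)[1::-1])))
print(b.round(4),b.mean(0),[np.degrees(np.arctan2(*(b[i]-b[j])[1::-1])).round(1) for i,j in((0,1),(3,2),(0,3),(1,2))])
E
python3 go.py .51 -.3365 .1 124
```

```text
[ 0.55343871 -0.39461864  0.109     ] [ 0.55970156 -0.40149401  0.087     ] [ 0.52942373 -0.39702764  0.087     ] 171.60863790251295 -174.27169762772488
[[ 0.5395 -0.3207  0.01  ]
 [ 0.6444 -0.3418  0.01  ]
 [ 0.6161 -0.489   0.01  ]
 [ 0.5097 -0.4631  0.01  ]] [ 0.57742666 -0.40364671  0.01      ] [np.float64(168.6), np.float64(166.3), np.float64(78.2), np.float64(79.1)]
turn -1.1  tx 1.0 ty 1.0 tz 117.4  |117| t=3.0 j6=-70
```

```bash
python3 -m jog '[{"tx":1,"ty":1,"tz":20,"turn":-1.2},{"tx":0,"ty":0,"tz":30,"turn":0},{"tx":0,"ty":0,"tz":30,"turn":0},{"tx":0,"ty":0,"tz":25,"turn":0},{"tx":0,"ty":0,"tz":12,"turn":0},{"tx":0,"ty":0,"tz":0,"turn":0},{"tx":0,"ty":0,"tz":0,"turn":0}]' 0 25
python3 -m jog '[{"tx":0,"ty":0,"tz":0,"turn":0},{"tx":0,"ty":0,"tz":0,"turn":0},{"tx":0,"ty":0,"tz":0,"turn":0},{"tx":0,"ty":0,"tz":0,"turn":0},{"tx":0,"ty":0,"tz":0,"turn":0},{"tx":0,"ty":0,"tz":0,"turn":0}]' -1 25
```

```text
time_s: 3.53
eef_pos: [0.5101, -0.3344, 0.1009]
ee_rot: [-180.0, -0.1, 124.3]
wrist_force: [0.5, 0.4, 0.8]
finger_gap: 0.0423
gripper_force: 0.0
time_s: 4.03
eef_pos: [0.5108, -0.3366, 0.1018]
ee_rot: [180.0, 0.0, 124.2]
wrist_force: [-0.1, 0.1, 0.9]
finger_gap: 0.0006
gripper_force: 0.0
```

The jaws shut on nothing, so I'll look.

Run:
```python
from h import *
i,c,s=snap('wrist','w3.png')
print(w2px(c,[s['eef_pos'],[.51,-.336,.103]]))
```

```text
[[316.24066153 244.13639865]
 [315.64293915 243.59807675]]
```

View pics/w3.png

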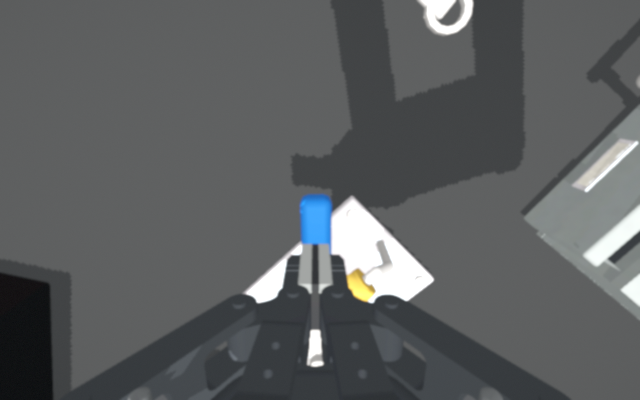

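The blue sleeve is at (316,220) and the jaws appear shut at (315,265), right over its line. I need a closer look at whether they are above it.

Run:
```python
import cv2
i=cv2.imread("pics/w3.png")[180:330,230:400];cv2.imwrite("pics/w3c.png",cv2.resize(i,(680,600),interpolation=cv2.INTER_CUBIC))
from h import *
print(arm.tip_extent, arm.observe()['finger_gap'])
```

```text
0.017 0.00037578284735141057
```

View pics/w3c.png

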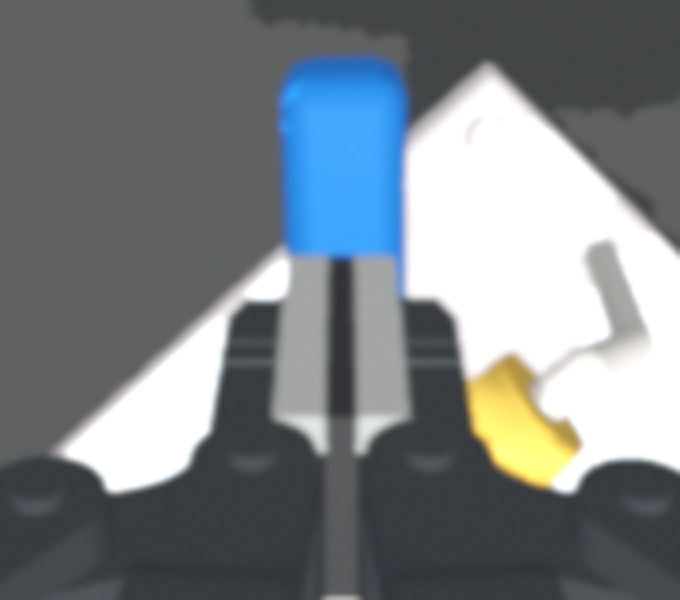

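The jaws really are shut above the sleeve: blue is visible beneath the pads at crop (400,280). The pads reach less far down than stated, so I'll open, go lower and close again.

```bash
python3 -m jog '[{"tx":0,"ty":0,"tz":0,"turn":0},{"tx":0,"ty":0,"tz":0,"turn":0},{"tx":0,"ty":0,"tz":0,"turn":0},{"tx":0,"ty":0,"tz":0,"turn":0},{"tx":0,"ty":0,"tz":8,"turn":0},{"tx":0,"ty":0,"tz":8,"turn":0},{"tx":0,"ty":0,"tz":6,"turn":0},{"tx":0,"ty":0,"tz":0,"turn":0}]' 0 25
python3 -m jog '[{"tx":0,"ty":0,"tz":0,"turn":0},{"tx":0,"ty":0,"tz":0,"turn":0},{"tx":0,"ty":0,"tz":0,"turn":0},{"tx":0,"ty":0,"tz":0,"turn":0},{"tx":0,"ty":0,"tz":0,"turn":0},{"tx":0,"ty":0,"tz":0,"turn":0}]' -1 25
```

```text
time_s: 4.75
eef_pos: [0.5093, -0.3354, 0.077]
ee_rot: [-179.9, -0.2, 124.2]
wrist_force: [0.3, 0.7, 0.6]
finger_gap: 0.043
gripper_force: 0.0
time_s: 5.25
eef_pos: [0.5109, -0.3362, 0.0793]
ee_rot: [180.0, 0.0, 124.2]
wrist_force: [1.4, 0.7, -2.6]
finger_gap: 0.0155
gripper_force: 26.2
```

It gripped with a 15.5 mm gap, so the pads sit well behind the nominal TCP; I'll calibrate that later. Now I'll swing the lever.

```bash
python3 -m jog '[{"tx":-0.2,"ty":-6.1,"tz":0,"turn":-4.4},{"tx":-0.2,"ty":-6.1,"tz":0,"turn":-4.4},{"tx":-0.2,"ty":-6.1,"tz":0,"turn":-4.4},{"tx":-0.2,"ty":-6.1,"tz":0,"turn":-4.4},{"tx":-0.2,"ty":-6.1,"tz":0,"turn":-4.4},{"tx":-0.2,"ty":-6.1,"tz":0,"turn":-4.4},{"tx":-0.2,"ty":-6.1,"tz":0,"turn":-4.4},{"tx":-0.2,"ty":-6.1,"tz":0,"turn":-4.4},{"tx":-0.2,"ty":-6.1,"tz":0,"turn":-4.4},{"tx":-0.2,"ty":-6.1,"tz":0,"turn":-4.4},{"tx":0,"ty":0,"tz":0,"turn":0},{"tx":0,"ty":0,"tz":0,"turn":0}]'
python3 -m jog '[{"tx":0,"ty":0,"tz":0,"turn":0},{"tx":0,"ty":0,"tz":0,"turn":0},{"tx":0,"ty":0,"tz":0,"turn":0},{"tx":0,"ty":0,"tz":0,"turn":0},{"tx":0,"ty":0,"tz":-15,"turn":0},{"tx":0,"ty":0,"tz":-25,"turn":0},{"tx":0,"ty":0,"tz":-35,"turn":0},{"tx":0,"ty":0,"tz":-35,"turn":0},{"tx":0,"ty":0,"tz":-35,"turn":0},{"tx":0,"ty":0,"tz":0,"turn":0},{"tx":0,"ty":0,"tz":0,"turn":0}]' 0
python3 - <<'E'
from h import *
i,c,s=snap('wrist','w4.png'); print(s['eef_pos'],s['ee_rot'])
h=cv2.cvtColor(i,cv2.COLOR_BGR2HSV); m=cv2.inRange(h,(100,120,80),(125,255,255))
n,l,st,ce=cv2.connectedComponentsWithStats(m); k=1+st[1:,4].argmax()
P=np.argwhere(l==k)[:,::-1]; w=px2w(c,P,.106); mu=w.mean(0); u,S,v=np.linalg.svd(w-mu,full_matrices=False); print(mu,v[0],S/np.sqrt(len(P))*3.46)
d=v[0][:2]*(-1 if v[0][0]>0 else 1); print('stem',mu[:2]-.08*d,'ang',np.degrees(np.arctan2(d[1],d[0])))
x,y=ce[k].astype(int); cv2.imwrite('pics/w4c.png',cv2.resize(i[140:340,220:420],(600,600),interpolation=cv2.INTER_CUBIC))
E
```

```text
time_s: 6.25
eef_pos: [0.4783, -0.3865, 0.0793]
ee_rot: [-179.9, 0.1, 168.0]
wrist_force: [5.8, -2.1, -6.3]
finger_gap: 0.0153
gripper_force: 25.1
time_s: 7.17
eef_pos: [0.4783, -0.3868, 0.2277]
ee_rot: [-179.8, 0.3, 168.2]
wrist_force: [-0.1, -0.1, -0.7]
finger_gap: 0.0427
gripper_force: 0.0
[ 0.47834907 -0.38676079  0.22770446] [-179.79508168    0.31483706  168.16430295]
[ 0.47583065 -0.3878344   0.106     ] [ 9.81399594e-01 -1.91976135e-01 -7.37870651e-27] [5.94412596e-02 1.65786703e-02 7.01050329e-15]
stem [ 0.55434261 -0.4031925 ] ang 168.93186830125404
```

View pics/w4c.png

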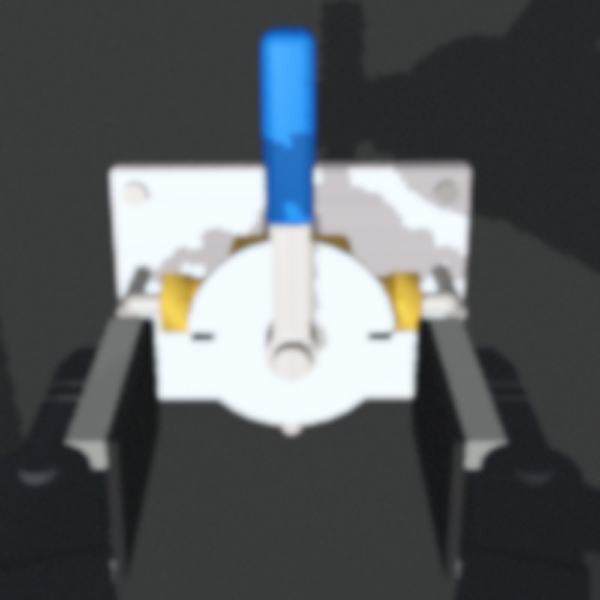

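The crop shows the lever square over the plate (grip (290,130), stem (290,355)), with the one-gas marks at (200,337) and (380,337). It measures 168.9° against the plate's 168.4°, so the valve is OFF. Next I'll shut the jaws and touch bare bench to find the real fingertip height.

```bash
python3 go.py .53 0 .06 87.6; python3 -m jog '[{"tx":0,"ty":0,"tz":0,"turn":6.8},{"tx":0,"ty":0,"tz":0,"turn":6.8},{"tx":0,"ty":0,"tz":0,"turn":6.7},{"tx":0,"ty":0,"tz":0,"turn":6.7},{"tx":0,"ty":0,"tz":0,"turn":6.7},{"tx":0,"ty":0,"tz":0,"turn":6.7},{"tx":0,"ty":0,"tz":0,"turn":6.7},{"tx":0,"ty":0,"tz":0,"turn":6.7},{"tx":0,"ty":0,"tz":0,"turn":6.7},{"tx":0,"ty":0,"tz":0,"turn":6.7},{"tx":0,"ty":0,"tz":0,"turn":6.7},{"tx":0,"ty":0,"tz":0,"turn":6.7}]' -1
python3 go.py .53 0 .06 87.6
```

```text
turn 80.6  tx 387.6 ty 36.6 tz 165.4  |423| t=7.2 j6=-121
time_s: 8.22
eef_pos: [0.4759, -0.3845, 0.2218]
ee_rot: [-179.8, -0.2, 87.2]
wrist_force: [0.6, -0.2, -0.0]
finger_gap: -0.0005
gripper_force: 0.0
turn -0.4  tx 386.4 ty 38.0 tz 161.8  |421| t=8.2 j6=-40
```

```bash
python3 -m jog '[{"tx":35.1,"ty":3.4,"tz":0,"turn":0},{"tx":35.1,"ty":3.4,"tz":0,"turn":0},{"tx":35.1,"ty":3.4,"tz":0,"turn":0},{"tx":35.1,"ty":3.4,"tz":0,"turn":0},{"tx":35.1,"ty":3.4,"tz":0,"turn":0},{"tx":35.1,"ty":3.4,"tz":0,"turn":0},{"tx":35.1,"ty":3.4,"tz":0,"turn":0},{"tx":35.1,"ty":3.4,"tz":0,"turn":0},{"tx":35.1,"ty":3.4,"tz":0,"turn":0},{"tx":35.1,"ty":3.4,"tz":0,"turn":0},{"tx":35.1,"ty":3.4,"tz":0,"turn":0},{"tx":0,"ty":0,"tz":33,"turn":0},{"tx":0,"ty":0,"tz":33,"turn":0},{"tx":0,"ty":0,"tz":33,"turn":0},{"tx":0,"ty":0,"tz":33,"turn":0},{"tx":0,"ty":0,"tz":30,"turn":0},{"tx":0,"ty":0,"tz":20,"turn":0},{"tx":0,"ty":0,"tz":10,"turn":0},{"tx":0,"ty":0,"tz":0,"turn":0},{"tx":0,"ty":0,"tz":0,"turn":0}]' -1
cat > ck.py <<'E'
from rig import arm; import sys
s=arm.observe(); print(s['eef_pos'].round(4),s['wrist_force'].round(1)); sys.exit(0 if s['wrist_force'][2]<6 else 1)
E
F(){ python3 ck.py; }
F && python3 -m jog '[{"tx":0,"ty":0,"tz":4,"turn":0},{"tx":0,"ty":0,"tz":4,"turn":0},{"tx":0,"ty":0,"tz":0,"turn":0}]' >/dev/null && F && python3 -m jog '[{"tx":0,"ty":0,"tz":4,"turn":0},{"tx":0,"ty":0,"tz":0,"turn":0}]' >/dev/null && F && python3 -m jog '[{"tx":0,"ty":0,"tz":3,"turn":0},{"tx":0,"ty":0,"tz":0,"turn":0}]' >/dev/null && F && python3 -m jog '[{"tx":0,"ty":0,"tz":3,"turn":0},{"tx":0,"ty":0,"tz":0,"turn":0}]' >/dev/null && F && python3 -m jog '[{"tx":0,"ty":0,"tz":3,"turn":0},{"tx":0,"ty":0,"tz":0,"turn":0}]' >/dev/null && F && python3 -m jog '[{"tx":0,"ty":0,"tz":3,"turn":0},{"tx":0,"ty":0,"tz":0,"turn":0}]' >/dev/null && F
```

```text
time_s: 9.88
eef_pos: [0.5299, -0.0014, 0.0315]
ee_rot: [-179.9, -0.0, 87.6]
wrist_force: [0.4, -0.9, -0.4]
finger_gap: -0.0002
gripper_force: 0.0
[ 0.5299 -0.0014  0.0315] [ 0.4 -0.9 -0.4]
[ 0.5313 -0.0016  0.0248] [-0.1  1.1  0. ]
[ 0.5309 -0.0015  0.0204] [ 0.3 -0.6 -0.2]
[ 0.5307 -0.0015  0.0171] [ 0.4 -0.2 -0.5]
[ 0.5306 -0.0015  0.0139] [-0.2 -0.1 -1.1]
[ 0.5306 -0.0014  0.0108] [-0.4  0.1 -0.9]
[ 0.5306 -0.0015  0.0078] [-0.5 -0.2 -0.1]
```

```bash
F(){ python3 ck.py; }
F && python3 -m jog '[{"tx":0,"ty":0,"tz":3,"turn":0},{"tx":0,"ty":0,"tz":0,"turn":0}]' >/dev/null && F && python3 -m jog '[{"tx":0,"ty":0,"tz":3,"turn":0},{"tx":0,"ty":0,"tz":0,"turn":0}]' >/dev/null && F && python3 -m jog '[{"tx":0,"ty":0,"tz":3,"turn":0},{"tx":0,"ty":0,"tz":0,"turn":0}]' >/dev/null && F && python3 -m jog '[{"tx":0,"ty":0,"tz":2,"turn":0},{"tx":0,"ty":0,"tz":0,"turn":0}]' >/dev/null && F && python3 -m jog '[{"tx":0,"ty":0,"tz":2,"turn":0},{"tx":0,"ty":0,"tz":0,"turn":0}]' >/dev/null && F && python3 -m jog '[{"tx":0,"ty":0,"tz":2,"turn":0},{"tx":0,"ty":0,"tz":0,"turn":0}]' >/dev/null && F && python3 -m jog '[{"tx":0,"ty":0,"tz":2,"turn":0},{"tx":0,"ty":0,"tz":0,"turn":0}]' >/dev/null && F && python3 -m jog '[{"tx":0,"ty":0,"tz":2,"turn":0},{"tx":0,"ty":0,"tz":0,"turn":0}]' >/dev/null && F&& python3 -m jog '[{"tx":0,"ty":0,"tz":2,"turn":0},{"tx":0,"ty":0,"tz":0,"turn":0}]' >/dev/null && F
```

```text
[ 0.5306 -0.0015  0.0078] [-0.5 -0.2 -0.1]
[ 0.5306 -0.0015  0.0049] [-0.4  0.3  0.4]
[ 0.5306 -0.0015  0.0019] [-0.2  0.7  0.3]
[ 0.5306 -0.0014 -0.0011] [-0.6 -0.3 -0.5]
[ 0.5307 -0.0015 -0.003 ] [-0.3  0.  -0.2]
[ 0.5307 -0.0015 -0.005 ] [-0.4 -0.2 -0.8]
[ 0.5307 -0.0015 -0.0069] [ 0.1 -0.1  0.4]
[ 0.5307 -0.0014 -0.009 ] [ 0.2 -0.3  0.6]
[ 0.5307 -0.0015 -0.011 ] [ 0.2 -0.2 -1.2]
[ 0.5309 -0.0015 -0.0128] [-0.9 -0.4  0.8]
```

```bash
F(){ python3 ck.py; }
F && python3 -m jog '[{"tx":0,"ty":0,"tz":2,"turn":0},{"tx":0,"ty":0,"tz":0,"turn":0}]' >/dev/null && F && python3 -m jog '[{"tx":0,"ty":0,"tz":2,"turn":0},{"tx":0,"ty":0,"tz":0,"turn":0}]' >/dev/null && F && python3 -m jog '[{"tx":0,"ty":0,"tz":2,"turn":0},{"tx":0,"ty":0,"tz":0,"turn":0}]' >/dev/null && F && python3 -m jog '[{"tx":0,"ty":0,"tz":2,"turn":0},{"tx":0,"ty":0,"tz":0,"turn":0}]' >/dev/null && F && python3 -m jog '[{"tx":0,"ty":0,"tz":2,"turn":0},{"tx":0,"ty":0,"tz":0,"turn":0}]' >/dev/null && F && python3 -m jog '[{"tx":0,"ty":0,"tz":2,"turn":0},{"tx":0,"ty":0,"tz":0,"turn":0}]' >/dev/null && F
python3 - <<'E'
from h import *
i,c,s=snap('wrist','w5.png')
E
```

```text
[ 0.5309 -0.0015 -0.0128] [-0.9 -0.4  0.8]
[ 0.531  -0.0015 -0.013 ] [-3.6 -0.7 16.1]
```

View pics/w5.png

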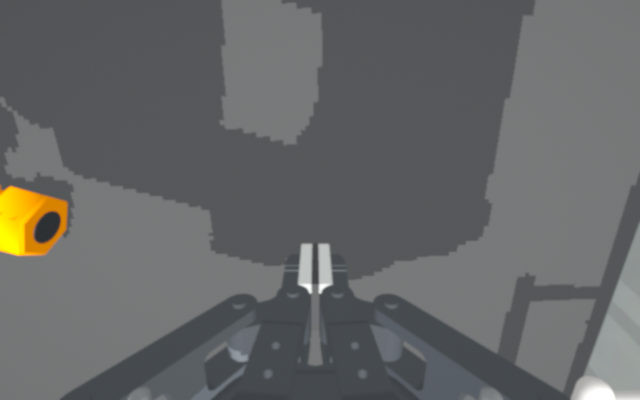

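Contact came at TCP z = -0.013 (16 N), so the shut tips are 13 mm behind the nominal TCP, 30 mm less reach than stated. The picture shows bare bench under the shut tips at (315,243) and an orange elbow, not meant, at (35,220). Next I'll check the wrench against the drawer's path and plan the grasp on the handle.

```bash
python3 - <<'E'
from h import *
i=cv2.imread('pics/top0.png');c=cam('top')
r=i[195:280,370:410]; m=(r.min(2)>150).astype(np.uint8); n,l,st,ce=cv2.connectedComponentsWithStats(m);k=1+st[1:,4].argmax();x,y,w,h=st[k,:4]+[370,195,0,0]
print(st[k],px2w(c,[[x+w/2,y],[x+w/2,y+h],[x,y],[x+w,y]],.008))
E
python3 go.py .6313 -.0927 .12 87.6
```

```text
[ 12   6  15  72 521] [[ 0.52741245 -0.16970248  0.008     ]
 [ 0.33588974 -0.16465123  0.008     ]
 [ 0.52746735 -0.14951588  0.008     ]
 [ 0.52735771 -0.18991072  0.008     ]]
turn -0.0  tx -86.9 ty 104.0 tz -133.0  |190| t=12.7 j6=-2
```

```bash
python3 -m jog '[{"tx":0,"ty":0,"tz":-13,"turn":0},{"tx":0,"ty":0,"tz":-40,"turn":0},{"tx":0,"ty":0,"tz":-40,"turn":0},{"tx":0,"ty":0,"tz":-40,"turn":0},{"tx":-17.4,"ty":20.8,"tz":0,"turn":0},{"tx":-17.4,"ty":20.8,"tz":0,"turn":0},{"tx":-17.4,"ty":20.8,"tz":0,"turn":0},{"tx":-17.4,"ty":20.8,"tz":0,"turn":0},{"tx":-17.4,"ty":20.8,"tz":0,"turn":0},{"tx":0,"ty":0,"tz":0,"turn":0},{"tx":0,"ty":0,"tz":0,"turn":0}]' -0.3
python3 - <<'E'
from h import *
i,c,s=snap('wrist','w6.png'); t,ct,_=snap('top','t6.png')
print(s['eef_pos'],w2px(c,[[.6313,-.0927,.055],[.6313+.0025,-.033,.055],[.6313-.0025,-.1527,.055]]))
E
python3 go.py .6313 -.0927 .023 87.6
```

```text
time_s: 13.6
eef_pos: [0.6318, -0.0938, 0.1178]
ee_rot: [-180.0, -0.0, 87.5]
wrist_force: [-1.2, 0.4, -0.2]
finger_gap: 0.0299
gripper_force: 0.0
[ 0.63176151 -0.09378699  0.1177919 ] [[313.45490941 202.84926018]
 [313.04367495 119.10342922]
 [313.82249861 274.16600241]]
turn -0.0  tx -0.4 ty 1.5 tz 94.7  |95| t=13.7 j6=-10
```

View pics/w6.png

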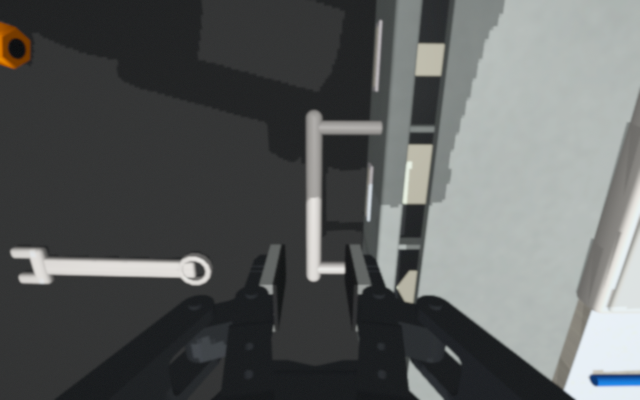

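The bar is at column 313, rows 110–281, centred between the jaws as predicted; the wrench lies at (110,265), to the left. Descend and grip.

```bash
python3 -m jog '[{"tx":0,"ty":0.7,"tz":30,"turn":0},{"tx":0,"ty":0,"tz":30,"turn":0},{"tx":0,"ty":0,"tz":20,"turn":0},{"tx":0,"ty":0,"tz":15,"turn":0},{"tx":0,"ty":0,"tz":0,"turn":0},{"tx":0,"ty":0,"tz":0,"turn":0}]' -0.3 50
python3 -m jog '[{"tx":0,"ty":0,"tz":0,"turn":0},{"tx":0,"ty":0,"tz":0,"turn":0},{"tx":0,"ty":0,"tz":0,"turn":0},{"tx":0,"ty":0,"tz":0,"turn":0},{"tx":0,"ty":0,"tz":0,"turn":0}]' -1 50
```

```text
time_s: 14.2
eef_pos: [0.63, -0.0917, 0.0226]
ee_rot: [-179.8, -0.0, 87.6]
wrist_force: [-0.4, 1.2, 0.4]
finger_gap: 0.0297
gripper_force: 0.0
time_s: 14.62
eef_pos: [0.6324, -0.0925, 0.0248]
ee_rot: [179.9, -0.0, 87.6]
wrist_force: [-1.6, 1.8, 7.8]
finger_gap: 0.0091
gripper_force: 49.1
```

```bash
python3 -m jog '[{"tx":0,"ty":-8,"tz":0,"turn":0},{"tx":0,"ty":-15,"tz":0,"turn":0},{"tx":0,"ty":-18,"tz":0,"turn":0},{"tx":0,"ty":-18,"tz":0,"turn":0},{"tx":0,"ty":-18,"tz":0,"turn":0},{"tx":0,"ty":-18,"tz":0,"turn":0},{"tx":0,"ty":-18,"tz":0,"turn":0},{"tx":0,"ty":-15,"tz":0,"turn":0},{"tx":0,"ty":-7,"tz":0,"turn":0},{"tx":0,"ty":0,"tz":0,"turn":0}]'
cat > wr.py <<'E'
from h import *
# wrench position change seen by top camera (lower, always visible part)
a=cv2.imread('pics/t6.png'); 
import sys
t,c,_=snap('top',sys.argv[1])
for im in (a,t):
    r=im[195:290,372:410]; m=(r.min(2)>150).astype(np.uint8); m[:35]=0; n,l,st,ce=cv2.connectedComponentsWithStats(m); print(sorted([(v[4],*v[:4]) for v in st[1:]])[-2:])
E
python3 wr.py t7.png
```

```text
time_s: 15.45
eef_pos: [0.4954, -0.0859, 0.0247]
ee_rot: [180.0, -0.1, 87.5]
wrist_force: [-2.4, 5.9, 9.9]
finger_gap: 0.009
gripper_force: 50.8
[]
[(np.int32(11), np.int32(15), np.int32(35), np.int32(5), np.int32(3))]
```

```bash
cat > wr.py <<'E'
from h import *
import sys
i,c,s=snap('wrist',sys.argv[1]); print(w2px(c,[[.336,-.1647,.008],[.431,-.167,.008],[.527,-.1697,.008]]).round())
m=((i.min(2)>120)&(np.ptp(i,2)<40)).astype(np.uint8); n,l,st,ce=cv2.connectedComponentsWithStats(m)
for k in range(1,n):
    if st[k,4]>60: print(st[k],px2w(c,[st[k,:2]+[0,st[k,3]/2],st[k,:2]+st[k,2:4]*[1,.5]],.008)[:,:2].round(4).tolist())
E
python3 - <<'E'
from h import *
i=cv2.imread('pics/w6.png'); m=((i.min(2)>120)&(np.ptp(i,2)<40)).astype(np.uint8); print([v for v in cv2.connectedComponentsWithStats(m)[2] if v[4]>60])
E
python3 wr.py w7.png
```

```text
[array([     0,      0,    640,    400, 168528], dtype=int32), array([ 377,    0,   68,  291, 8176], dtype=int32), array([  418,     0,   222,   400, 70127], dtype=int32), array([374,  20,   9,  72, 337], dtype=int32), array([ 306,  111,   76,  171, 3411], dtype=int32), array([410, 127,  23,   4,  77], dtype=int32), array([366, 166,   7,  56, 277], dtype=int32), array([  10,  248,  201,   38, 3791], dtype=int32), array([396, 271,  21,  32, 418], dtype=int32), array([445, 347,  15,  16,  68], dtype=int32), array([408, 361,  36,  39, 671], dtype=int32)]
[[ 86. 345.]
 [224. 343.]
 [365. 342.]]
[415   0  14  97 540] [[0.5507, 0.011], [0.5577, 0.0107]]
[ 504    0   85  121 6788] [[0.5959, 0.0036], [0.6391, 0.002]]
[ 447   26  193  352 4936] [[0.5736, -0.0711], [0.6867, -0.0762]]
[ 297  133  135  233 6695] [[0.4852, -0.0978], [0.5672, -0.1015]]
[ 470  176   66   85 2663] [[0.5881, -0.082], [0.6272, -0.0838]]
[ 597  191   43   89 2143] [[0.6664, -0.0967], [0.6929, -0.098]]
[394 213  13  80 411] [[0.5442, -0.1028], [0.5521, -0.1032]]
[  87  318   72   45 1527] [[0.3378, -0.1609], [0.3872, -0.1628]]
[201 342  14  11  81] [[0.4148, -0.1699], [0.4244, -0.1703]]
[ 561  345   48   49 1610] [[0.6663, -0.2017], [0.701, -0.2037]]
[422 347  13  14  65] [[0.5664, -0.1824], [0.5754, -0.1828]]
```

The wrench's fork end sits at column 87 (86 predicted), so it is unmoved. I'll pull a little past its ring and check again.

```bash
python3 -m jog '[{"tx":0,"ty":-5,"tz":0,"turn":0},{"tx":0,"ty":-5,"tz":0,"turn":0},{"tx":0,"ty":-5,"tz":0,"turn":0},{"tx":0,"ty":-5,"tz":0,"turn":0},{"tx":0,"ty":0,"tz":0,"turn":0},{"tx":0,"ty":0,"tz":0,"turn":0}]'
python3 wr.py w8.png | grep -E '\[\[ |3[0-9][0-9] '
```

```text
time_s: 16.05
eef_pos: [0.478, -0.0851, 0.0247]
ee_rot: [179.8, -0.1, 87.5]
wrist_force: [0.1, 7.5, 10.1]
finger_gap: 0.009
gripper_force: 50.8
[ 448   22  192  356 4912] [[0.5562, -0.0691], [0.6688, -0.0743]]
[394 213  13  79 413] [[0.5262, -0.1017], [0.5341, -0.1021]]
[113 319  47  25 727] [[0.3399, -0.1528], [0.3716, -0.1541]]
[201 342  14  11  80] [[0.3969, -0.1688], [0.4065, -0.1692]]
[ 560  344   48   49 1606] [[0.6477, -0.2003], [0.6826, -0.2024]]
[422 347  13  14  65] [[0.5484, -0.1817], [0.5574, -0.1822]]
```

```bash
python3 -m jog '[{"tx":0,"ty":-5,"tz":0,"turn":0},{"tx":0,"ty":-5,"tz":0,"turn":0},{"tx":0,"ty":-4,"tz":0,"turn":0},{"tx":0,"ty":0,"tz":0,"turn":0},{"tx":0,"ty":0,"tz":0,"turn":0}]'
python3 wr.py w9.png | grep -E '0.3[0-9]*, -0.1|\[.?[1-9][0-9]\. '
```

```text
time_s: 16.52
eef_pos: [0.4646, -0.0844, 0.0248]
ee_rot: [179.8, -0.1, 87.5]
wrist_force: [1.2, 8.5, 9.2]
finger_gap: 0.0091
gripper_force: 50.7
[[131. 346.]
 [270. 344.]
 [411. 341.]]
[133 319  44  14 493] [[0.3411, -0.1481], [0.3704, -0.1494]]
[201 342  14  11  80] [[0.3835, -0.1681], [0.3931, -0.1685]]
```

The wrench is unmoved (fork at 133, predicted 131): the drawer front passes over it. Continue to the stop.

```bash
cat > ck2.py <<'E'
from rig import arm; import sys
s=arm.observe(); print(s['eef_pos'].round(4),s['wrist_force'].round(1)); sys.exit(0 if s['wrist_force'][0]<14 else 1)
E
F(){ python3 ck2.py; }
F && python3 -m jog '[{"tx":0.5,"ty":-5,"tz":0,"turn":0},{"tx":0.5,"ty":-5,"tz":0,"turn":0},{"tx":0,"ty":0,"tz":0,"turn":0}]' >/dev/null && F && python3 -m jog '[{"tx":0.2,"ty":-4,"tz":0,"turn":0},{"tx":0,"ty":0,"tz":0,"turn":0}]' >/dev/null && F && python3 -m jog '[{"tx":0.2,"ty":-4,"tz":0,"turn":0},{"tx":0,"ty":0,"tz":0,"turn":0}]' >/dev/null && F && python3 -m jog '[{"tx":0.2,"ty":-4,"tz":0,"turn":0},{"tx":0,"ty":0,"tz":0,"turn":0}]' >/dev/null && F && python3 -m jog '[{"tx":0.2,"ty":-4,"tz":0,"turn":0},{"tx":0,"ty":0,"tz":0,"turn":0}]' >/dev/null && F && python3 -m jog '[{"tx":0.2,"ty":-4,"tz":0,"turn":0},{"tx":0,"ty":0,"tz":0,"turn":0}]' >/dev/null && F && python3 -m jog '[{"tx":0.2,"ty":-4,"tz":0,"turn":0},{"tx":0,"ty":0,"tz":0,"turn":0}]' >/dev/null && F && python3 -m jog '[{"tx":0.2,"ty":-4,"tz":0,"turn":0},{"tx":0,"ty":0,"tz":0,"turn":0}]' >/dev/null && F
python3 wr.py w10.png | grep -E '0.3[0-9]*, -0.1|\[.?[1-9][0-9]\. '
```

```text
[ 0.4645 -0.0844  0.0247] [0.9 9.6 9.8]
[ 0.4549 -0.084   0.0247] [1.6 4.7 7.4]
[ 0.4513 -0.0838  0.0248] [1.3 5.  8.1]
[ 0.4503 -0.0838  0.0248] [7.5 6.4 0.6]
[ 0.4504 -0.0838  0.0249] [14.5  7.4 -9.5]
[[151. 347.]
 [291. 344.]
 [431. 340.]]
[153 320  24  13 213] [[0.3411, -0.1474], [0.3569, -0.1483]]
[194 342  21  20 129] [[0.3644, -0.1703], [0.3787, -0.1711]]
```

The drawer is at its stop (handle x ≈ 0.450, force rising) and the wrench is unmoved. Release, rise, and look at the silhouettes.

```bash
python3 -m jog '[{"tx":0,"ty":4,"tz":0,"turn":0},{"tx":0,"ty":0,"tz":0,"turn":0},{"tx":0,"ty":0,"tz":0,"turn":0},{"tx":0,"ty":0,"tz":0,"turn":0},{"tx":0,"ty":0,"tz":-10,"turn":0},{"tx":0,"ty":0,"tz":-30,"turn":0},{"tx":0,"ty":0,"tz":-40,"turn":0},{"tx":0,"ty":0,"tz":-40,"turn":0},{"tx":0,"ty":0,"tz":-40,"turn":0},{"tx":0,"ty":0,"tz":-40,"turn":0},{"tx":0,"ty":0,"tz":-25,"turn":0},{"tx":-17,"ty":33,"tz":0,"turn":0},{"tx":-17,"ty":33,"tz":0,"turn":0},{"tx":-10,"ty":34,"tz":0,"turn":0},{"tx":0,"ty":0,"tz":0,"turn":0},{"tx":0,"ty":0,"tz":0,"turn":0},{"tx":0,"ty":0,"tz":0,"turn":0}]' -0.3
python3 - <<'E'
from h import *
i,c,s=snap('wrist','w11.png'); print(s['eef_pos'],s['ee_rot'])
cv2.imwrite('pics/w11b.png',cv2.resize(i[0:320,100:500],(750,600),interpolation=cv2.INTER_CUBIC))
E
```

```text
time_s: 18.78
eef_pos: [0.5414, -0.1312, 0.2473]
ee_rot: [-179.8, -0.0, 87.6]
wrist_force: [-0.1, -0.2, 0.2]
finger_gap: 0.0297
gripper_force: 0.0
[ 0.54138102 -0.13118168  0.2472609 ] [-1.79801815e+02 -4.91042463e-02  8.75663568e+01]
```

View pics/w11b.png

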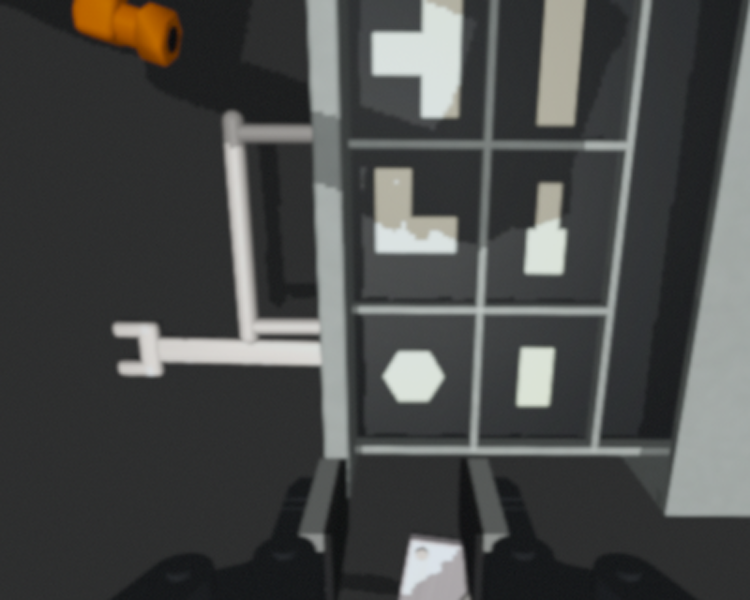

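The crop shows all six silhouettes: tee (420,55), long coupling (557,60), elbow (400,225), reducer (545,230), nut (413,376) and short coupling (535,376). I'll fit the drawer's pose from them.

Run:
```python
from h import *
from scipy.optimize import least_squares
s=dict(eef_pos=np.array([ 0.54138102,-0.13118168,0.2472609]),ee_rot=np.array([-179.801815,-.0491,87.5663568]))
c=cam('wrist',s)
L=[(413,376,0,-100),(535.5,376.5,84,-100),(375,253,-26,-16),(458,253,26,-16),(458,217,26,8),(376,168,-26,36),(412,168,-2,36),(412,217,-2,8),(543,274,84,-28),(551,183,84,28),(555.5,125.5,84,62),(372,31,-26,112),(372,75,-26,88),(421,117,2,66),(459,118,26,66)]
L=np.array(L,float); w=px2w(c,np.c_[100+L[:,0]/1.875,L[:,1]/1.875],.014)[:,:2]*1000; m=L[:,2:]
def f(p): a=p[2]; return (m@np.array([[np.cos(a),np.sin(a)],[-np.sin(a),np.cos(a)]])+p[:2]-w).ravel()
r=least_squares(f,[550,-90,-.045]); print(r.x[:2],np.degrees(r.x[2]),np.abs(r.fun).max(),r.fun.reshape(-1,2).round(1).tolist())
a=r.x[2]; 
for n,x,y in [('tee',14,100),('elbow',-14,-4),('long',84,100),('short',84,-100),('red',84,0),('nut',0,-100)]: print(n,(r.x[:2]+[x*np.cos(a)-y*np.sin(a),x*np.sin(a)+y*np.cos(a)]).round(1))
# top-camera check of handle bar ends
```

```text
[551.07092873 -89.08672432] -2.8235490607344995 1.6253550803841108 [[0.6, -0.0], [-0.2, -0.2], [0.1, -0.2], [-1.6, -0.5], [-0.8, 0.8], [-1.0, -0.4], [0.7, -0.7], [0.4, 0.9], [0.4, 0.7], [-0.1, -0.3], [-0.1, 0.3], [0.7, -0.1], [0.9, -0.9], [-0.4, 0.1], [0.6, 0.5]]
tee [570.   10.1]
elbow [536.9 -92.4]
long [639.9   6.7]
short [ 630.  -193.1]
red [635.  -93.2]
nut [ 546.1 -189. ]
```

The pose fit is good to about 1 mm and agrees with the handle position. Next I'll move over the fittings and fit each one's pose from the wrist view by silhouette rendering.

```bash
cat > fit.py <<'E'
from h import *
from scipy.optimize import minimize
rect=lambda x0,x1,y0,y1:np.array([[x0,y0],[x1,y0],[x1,y1],[x0,y1]])/1000
hx=[[36/3**.5*np.cos(a)/1000,36/3**.5*np.sin(a)/1000] for a in np.radians(np.arange(0,360,60))]
# parts: (polygon, z0, z1)
M={'tee':[(rect(-34,34,-12,12),0,26),(rect(-12,12,0,40),0,26)],'elbow':[(rect(-12,40,-12,12),0,26),(rect(-12,12,-12,40),0,26)],
'long':[(rect(-38,38,-12,12),0,26)],'short':[(rect(-21,21,-12,12),0,26)],'red':[(rect(-28,0,-12,12),0,26),(rect(0,28,-7,7),6,20)],'nut':[(np.array(hx),0,26)]}
G={'elbow':(.647,.205),'nut':(.624,.312),'tee':(.5455,.4214),'short':(.5465,.2073),'long':(.441,.409),'red':(.434,.211)}
Z0=0
def draw(c,n,p,S=4,z0=0):
    m=np.zeros((400*S,640*S),np.uint8); C,Sn=np.cos(p[2]),np.sin(p[2])
    for poly,za,zb in M[n]:
        q=poly@np.array([[C,Sn],[-Sn,C]])+p[:2]
        P=np.vstack([np.c_[q,np.full(len(q),z0+za/1000)],np.c_[q,np.full(len(q),z0+zb/1000)]])
        h=cv2.convexHull(((w2px(c,P)+.5)*S).astype(np.float32)); cv2.fillConvexPoly(m,h.round().astype(np.int32),1)
    return cv2.resize(m.astype(np.float32),(640,400),interpolation=cv2.INTER_AREA)
def brass(i):
    h=cv2.cvtColor(i,cv2.COLOR_BGR2HSV); m=cv2.inRange(h,(14,80,50),(34,255,255)); return cv2.morphologyEx(m,cv2.MORPH_CLOSE,np.ones((5,5)))
def fit(i,c,n,g=None,z0=0,R=.06):
    g=g or G[n]; m=brass(i); k,l,st,ce=cv2.connectedComponentsWithStats(m)
    w=px2w(c,ce,.013+z0)[:,:2]; d=np.hypot(*(w-g).T); d[st[:,4]<60]=9; d[0]=9; b=d.argmin()
    if d[b]>R: return None
    T=cv2.dilate((l==b).astype(np.uint8),np.ones((1,1))).astype(np.float32)
    f=lambda p:1-np.minimum(D:=draw(c,n,p*sc,2,z0),T).sum()/np.maximum(D,T).sum(); sc=np.array([.01,.01,.2])
    best=None
    for a in np.radians(np.arange(0,360,30)):
        r=minimize(f,np.array([*w[b],a])/sc,method='Nelder-Mead',options=dict(maxiter=35,initial_simplex=np.array([*w[b],a])/sc+np.array([[0,0,0],[.4,0,0],[0,.4,0],[0,0,.8]])))
        if best is None or r.fun<best.fun: best=r
    r=minimize(f,best.x,method='Nelder-Mead',options=dict(maxiter=80)); p=r.x*sc
    return p[0].round(4),p[1].round(4),np.degrees(p[2]).round(1)%360,'iou %.2f'%(1-r.fun)
E
python3 go.py .54 .29 .25 87.6
python3 -m jog '[{"tx":35.2,"ty":-1.5,"tz":0,"turn":0},{"tx":35.2,"ty":-1.5,"tz":0,"turn":0},{"tx":35.2,"ty":-1.5,"tz":0,"turn":0},{"tx":35.2,"ty":-1.5,"tz":0,"turn":0},{"tx":35.2,"ty":-1.5,"tz":0,"turn":0},{"tx":35.2,"ty":-1.5,"tz":0,"turn":0},{"tx":35.2,"ty":-1.5,"tz":0,"turn":0},{"tx":35.2,"ty":-1.5,"tz":0,"turn":0},{"tx":35.2,"ty":-1.5,"tz":0,"turn":0},{"tx":35.2,"ty":-1.5,"tz":0,"turn":0},{"tx":35.2,"ty":-1.5,"tz":0,"turn":0},{"tx":35.2,"ty":-1.5,"tz":0,"turn":0},{"tx":0,"ty":0,"tz":0,"turn":0},{"tx":0,"ty":0,"tz":0,"turn":0}]' 1
python3 - <<'E'
from fit import *
i,c,s=snap('wrist','w12.png'); print(s['eef_pos'])
for n in M: print(n,fit(i,c,n))
E
```

```text
turn -0.0  tx 420.6 ty -18.8 tz -2.5  |421| t=18.8 j6=-16
time_s: 20.0
eef_pos: [0.5409, 0.2927, 0.2482]
ee_rot: [-179.9, 0.0, 87.8]
wrist_force: [-0.8, -0.9, 1.5]
finger_gap: 0.0854
gripper_force: 0.0
[0.54089323 0.29265931 0.24818857]
tee (np.float64(0.5523), np.float64(0.4162), np.float64(60.3), 'iou 0.86')
elbow (np.float64(0.6355), np.float64(0.2082), np.float64(291.7), 'iou 0.88')
long (np.float64(0.4423), np.float64(0.4092), np.float64(148.5), 'iou 0.84')
short (np.float64(0.5461), np.float64(0.2048), np.float64(62.8), 'iou 0.89')
red (np.float64(0.4364), np.float64(0.214), np.float64(43.3), 'iou 0.83')
nut (np.float64(0.6242), np.float64(0.311), np.float64(3.8), 'iou 0.69')
```

All six are found, and the yaws match the picture. Short coupling first.

```bash
python3 - <<'E'
import re
s=open('fit.py').read()
s=s.replace("return cv2.morphologyEx(m,cv2.MORPH_CLOSE,np.ones((5,5)))","""m=cv2.morphologyEx(m,cv2.MORPH_CLOSE,np.ones((5,5)))
    cv2.drawContours(m,cv2.findContours(m,cv2.RETR_EXTERNAL,cv2.CHAIN_APPROX_NONE)[0],-1,255,-1); return m""")
open('fit.py','w').write(s)
from fit import *
i=cv2.imread('pics/w12.png'); c=cam('wrist')
print(fit(i,c,'nut'))
E
python3 go.py .5461 .2048 .05 62.8
```

```text
(np.float64(0.6246), np.float64(0.3097), np.float64(59.6), 'iou 0.92')
turn 24.9  tx -74.6 ty 43.9 tz 198.2  |216| t=20.1 j6=27
```

```bash
python3 -m jog '[{"tx":0,"ty":0,"tz":0,"turn":6.2},{"tx":0,"ty":0,"tz":0,"turn":6.2},{"tx":0,"ty":0,"tz":0,"turn":6.2},{"tx":0,"ty":0,"tz":0,"turn":6.3},{"tx":-24.9,"ty":14.6,"tz":0,"turn":0},{"tx":-24.9,"ty":14.6,"tz":0,"turn":0},{"tx":-24.9,"ty":14.6,"tz":0,"turn":0},{"tx":0,"ty":0,"tz":40,"turn":0},{"tx":0,"ty":0,"tz":40,"turn":0},{"tx":0,"ty":0,"tz":40,"turn":0},{"tx":0,"ty":0,"tz":40,"turn":0},{"tx":0,"ty":0,"tz":38,"turn":0},{"tx":0,"ty":0,"tz":0,"turn":0},{"tx":0,"ty":0,"tz":0,"turn":0}]' 0 60; python3 go.py .5461 .2048 -.008 62.8
python3 - <<'E'
from fit import *
i,c,s=snap('wrist','w13.png'); print(fit(i,c,'short'))
E
```

```text
time_s: 21.22
eef_pos: [0.545, 0.2027, 0.049]
ee_rot: [-179.8, 0.3, 62.6]
wrist_force: [1.6, 0.4, 1.5]
finger_gap: 0.0428
gripper_force: 0.0
turn -0.2  tx 2.4 ty -0.0 tz 57.0  |57| t=21.2 j6=44
(np.float64(0.5479), np.float64(0.2055), np.float64(64.1), 'iou 0.86')
```

```bash
python3 -m jog '[{"tx":3,"ty":0.5,"tz":20,"turn":-1},{"tx":0,"ty":0,"tz":20,"turn":0},{"tx":0,"ty":0,"tz":12,"turn":0},{"tx":0,"ty":0,"tz":5,"turn":0},{"tx":0,"ty":0,"tz":0,"turn":0}]' 0 60
python3 -m jog '[{"tx":0,"ty":0,"tz":0,"turn":0},{"tx":0,"ty":0,"tz":0,"turn":0},{"tx":0,"ty":0,"tz":0,"turn":0},{"tx":0,"ty":0,"tz":0,"turn":0},{"tx":0,"ty":0,"tz":-15,"turn":0},{"tx":0,"ty":0,"tz":-30,"turn":0},{"tx":0,"ty":0,"tz":-40,"turn":0},{"tx":0,"ty":0,"tz":-40,"turn":0},{"tx":0,"ty":0,"tz":0,"turn":0}]' -1 60
python3 go.py .63 -.1931 .12 87.2
```

```text
time_s: 21.68
eef_pos: [0.5506, 0.2074, -0.0049]
ee_rot: [179.9, -0.1, 63.7]
wrist_force: [0.3, 0.2, -0.2]
finger_gap: 0.0427
gripper_force: 0.0
time_s: 22.43
eef_pos: [0.5554, 0.2091, 0.1276]
ee_rot: [179.3, -0.7, 63.7]
wrist_force: [1.6, 0.4, -1.0]
finger_gap: 0.0225
gripper_force: 59.2
turn -23.5  tx -398.1 ty 94.2 tz 7.6  |409| t=22.4 j6=43
```

```bash
python3 -m jog '[{"tx":0,"ty":0,"tz":0,"turn":-5.9},{"tx":0,"ty":0,"tz":0,"turn":-5.9},{"tx":0,"ty":0,"tz":0,"turn":-5.9},{"tx":0,"ty":0,"tz":0,"turn":-5.8},{"tx":-33.2,"ty":7.8,"tz":0,"turn":0},{"tx":-33.2,"ty":7.8,"tz":0,"turn":0},{"tx":-33.2,"ty":7.8,"tz":0,"turn":0},{"tx":-33.2,"ty":7.8,"tz":0,"turn":0},{"tx":-33.2,"ty":7.8,"tz":0,"turn":0},{"tx":-33.2,"ty":7.8,"tz":0,"turn":0},{"tx":-33.2,"ty":7.8,"tz":0,"turn":0},{"tx":-33.2,"ty":7.8,"tz":0,"turn":0},{"tx":-33.2,"ty":7.8,"tz":0,"turn":0},{"tx":-33.2,"ty":7.8,"tz":0,"turn":0},{"tx":-33.2,"ty":7.8,"tz":0,"turn":0},{"tx":-33.2,"ty":7.8,"tz":0,"turn":0},{"tx":0,"ty":0,"tz":0,"turn":0},{"tx":0,"ty":0,"tz":0,"turn":0},{"tx":0,"ty":0,"tz":0,"turn":0}]' -1 60
python3 go.py .63 -.1931 .008 87.2
python3 - <<'E'
from fit import *
s=arm.observe(); p=s['eef_pos']; i,c,s=snap('wrist','w14.png'); print(fit(i,c,'short',(p[0],p[1]),p[2]+.007))
E
```

```text
time_s: 24.02
eef_pos: [0.6229, -0.1952, 0.1186]
ee_rot: [-180.0, -0.0, 87.1]
wrist_force: [0.6, 0.7, -1.0]
finger_gap: 0.0227
gripper_force: 59.1
turn -0.1  tx 2.4 ty 7.0 tz 110.6  |111| t=24.0 j6=-18
(np.float64(0.6233), np.float64(-0.1967), np.float64(87.1), 'iou 0.86')
```

```bash
python3 -m jog '[{"tx":3.9,"ty":6.5,"tz":0,"turn":0},{"tx":0,"ty":0,"tz":30,"turn":0},{"tx":0,"ty":0,"tz":35,"turn":0},{"tx":0,"ty":0,"tz":25,"turn":0},{"tx":0,"ty":0,"tz":13,"turn":0},{"tx":0,"ty":0,"tz":4,"turn":0},{"tx":0,"ty":0,"tz":2,"turn":0},{"tx":0,"ty":0,"tz":0,"turn":0},{"tx":0,"ty":0,"tz":0,"turn":0}]' -1 60
python3 ck.py
python3 -m jog '[{"tx":0,"ty":0,"tz":0,"turn":0},{"tx":0,"ty":0,"tz":0,"turn":0},{"tx":0,"ty":0,"tz":0,"turn":0},{"tx":0,"ty":0,"tz":-10,"turn":0},{"tx":0,"ty":0,"tz":-30,"turn":0},{"tx":0,"ty":0,"tz":-40,"turn":0},{"tx":0,"ty":0,"tz":-40,"turn":0},{"tx":0,"ty":0,"tz":-40,"turn":0},{"tx":0,"ty":0,"tz":-40,"turn":0},{"tx":0,"ty":0,"tz":0,"turn":0},{"tx":0,"ty":0,"tz":0,"turn":0}]' -0.2 60
python3 - <<'E'
from fit import *
i,c,s=snap('wrist','w15.png'); print(s['eef_pos'],fit(i,c,'short',(.63,-.193),.014))
E
```

```text
time_s: 24.82
eef_pos: [0.6309, -0.1903, 0.01]
ee_rot: [179.9, 0.0, 87.3]
wrist_force: [0.3, -0.6, -1.1]
finger_gap: 0.0227
gripper_force: 59.1
[ 0.6309 -0.1903  0.01  ] [ 0.3 -0.6 -1.1]
time_s: 25.73
eef_pos: [0.6322, -0.1926, 0.2144]
ee_rot: [179.5, 0.2, 87.2]
wrist_force: [-1.4, -0.4, -0.1]
finger_gap: 0.0339
gripper_force: 0.0
[ 0.6321673  -0.19263986  0.21437438] (np.float64(0.6304), np.float64(-0.1956), np.float64(87.7), 'iou 0.85')
```

Short coupling is within 2.5 mm and 0.5°. Reducer next, held by its thick half.

```bash
python3 go.py .4269 .2051 .15 87.2 .4269 .2051 .15 43.3
```

```text
turn -0.0  tx 386.7 ty -222.7 tz 61.5  |450| t=25.8 j6=-18
turn 43.9  tx 124.2 ty -428.6 tz 61.5  |450| t=25.8 j6=-18
```

```bash
python3 -m jog '[{"tx":29.7,"ty":-17.1,"tz":4.7,"turn":0},{"tx":29.7,"ty":-17.1,"tz":4.7,"turn":0},{"tx":29.7,"ty":-17.1,"tz":4.7,"turn":0},{"tx":29.7,"ty":-17.1,"tz":4.7,"turn":0},{"tx":29.7,"ty":-17.1,"tz":4.7,"turn":0},{"tx":29.7,"ty":-17.1,"tz":4.7,"turn":0},{"tx":29.7,"ty":-17.1,"tz":4.7,"turn":0},{"tx":29.7,"ty":-17.1,"tz":4.7,"turn":0},{"tx":29.7,"ty":-17.1,"tz":4.7,"turn":0},{"tx":29.7,"ty":-17.1,"tz":4.7,"turn":0},{"tx":29.7,"ty":-17.1,"tz":4.7,"turn":0},{"tx":29.7,"ty":-17.1,"tz":4.7,"turn":0},{"tx":29.7,"ty":-17.1,"tz":4.7,"turn":0},{"tx":0,"ty":0,"tz":0,"turn":6.3},{"tx":0,"ty":0,"tz":0,"turn":6.3},{"tx":0,"ty":0,"tz":0,"turn":6.3},{"tx":0,"ty":0,"tz":0,"turn":6.3},{"tx":0,"ty":0,"tz":0,"turn":6.3},{"tx":0,"ty":0,"tz":0,"turn":6.3},{"tx":0,"ty":0,"tz":0,"turn":6.1}]' 0 60
python3 -m jog '[{"tx":0,"ty":0,"tz":30,"turn":0},{"tx":0,"ty":0,"tz":35,"turn":0},{"tx":0,"ty":0,"tz":30,"turn":0},{"tx":0,"ty":0,"tz":0,"turn":0},{"tx":0,"ty":0,"tz":0,"turn":0},{"tx":0,"ty":0,"tz":0,"turn":0}]' 0 60
python3 - <<'E'
from fit import *
from go import go
i,c,s=snap('wrist','w16.png'); r=fit(i,c,'red'); print(s['eef_pos'],r)
a=np.radians(r[2]); go(r[0]-.013*np.cos(a),r[1]-.013*np.sin(a),-.006,r[2])
E
```

```text
time_s: 27.45
eef_pos: [0.425, 0.2042, 0.1465]
ee_rot: [-179.9, 0.2, 43.0]
wrist_force: [0.4, -0.1, -0.5]
finger_gap: 0.0426
gripper_force: 0.0
time_s: 27.95
eef_pos: [0.4268, 0.2048, 0.0534]
ee_rot: [-180.0, 0.1, 43.3]
wrist_force: [0.8, 0.9, -0.1]
finger_gap: 0.0427
gripper_force: 0.0
[0.42677436 0.20477351 0.05337187] (np.float64(0.4381), np.float64(0.214), np.float64(50.3), 'iou 0.84')
turn -7.0  tx 0.5 ty 2.3 tz 60.2  |60| t=28.0 j6=67
```

```bash
python3 -m jog '[{"tx":0.5,"ty":2,"tz":20,"turn":-4},{"tx":0,"ty":0,"tz":20,"turn":0},{"tx":0,"ty":0,"tz":14,"turn":0},{"tx":0,"ty":0,"tz":6,"turn":0},{"tx":0,"ty":0,"tz":0,"turn":0},{"tx":0,"ty":0,"tz":0,"turn":0}]' 0 60
python3 -m jog '[{"tx":0,"ty":0,"tz":0,"turn":0},{"tx":0,"ty":0,"tz":0,"turn":0},{"tx":0,"ty":0,"tz":0,"turn":0},{"tx":0,"ty":0,"tz":0,"turn":0},{"tx":0,"ty":0,"tz":-15,"turn":0},{"tx":0,"ty":0,"tz":-30,"turn":0},{"tx":0,"ty":0,"tz":-40,"turn":0},{"tx":0,"ty":0,"tz":-41,"turn":0},{"tx":0,"ty":0,"tz":0,"turn":0},{"tx":0,"ty":0,"tz":0,"turn":0}]' -1 60
python3 - <<'E'
from fit import *
s=arm.observe(); p=s['eef_pos']; i,c,s=snap('wrist','w17.png'); print(fit(i,c,'red',(p[0],p[1]),p[2]+.007))
E
python3 go.py .6344 -.1062 .12 87.2
```

```text
time_s: 28.5
eef_pos: [0.4295, 0.2041, -0.0058]
ee_rot: [180.0, -0.1, 47.3]
wrist_force: [0.6, 0.5, 0.4]
finger_gap: 0.043
gripper_force: 0.0
time_s: 29.33
eef_pos: [0.431, 0.2047, 0.1225]
ee_rot: [179.8, -0.4, 47.3]
wrist_force: [-0.0, 0.5, -1.3]
finger_gap: 0.0226
gripper_force: 58.9
(np.float64(0.4415), np.float64(0.2137), np.float64(47.8), 'iou 0.87')
turn -39.9  tx -299.8 ty 220.1 tz 0.5  |372| t=29.4 j6=63
```

```bash
python3 -m jog '[{"tx":0,"ty":0,"tz":0,"turn":-6.6},{"tx":0,"ty":0,"tz":0,"turn":-6.6},{"tx":0,"ty":0,"tz":0,"turn":-6.6},{"tx":0,"ty":0,"tz":0,"turn":-6.6},{"tx":0,"ty":0,"tz":0,"turn":-6.6},{"tx":0,"ty":0,"tz":0,"turn":-6.6},{"tx":-27.3,"ty":20,"tz":0,"turn":0},{"tx":-27.3,"ty":20,"tz":0,"turn":0},{"tx":-27.3,"ty":20,"tz":0,"turn":0},{"tx":-27.3,"ty":20,"tz":0,"turn":0},{"tx":-27.3,"ty":20,"tz":0,"turn":0},{"tx":-27.3,"ty":20,"tz":0,"turn":0},{"tx":-27.3,"ty":20,"tz":0,"turn":0},{"tx":-27.3,"ty":20,"tz":0,"turn":0},{"tx":-27.3,"ty":20,"tz":0,"turn":0},{"tx":-27.3,"ty":20,"tz":0,"turn":0},{"tx":-27.3,"ty":20,"tz":0,"turn":0},{"tx":0,"ty":0,"tz":0,"turn":0},{"tx":0,"ty":0,"tz":0,"turn":0},{"tx":0,"ty":0,"tz":0,"turn":0}]' -1 60
cat > place.py <<'E'
import sys
from fit import *
# place.py name x y yaw(object target): measures the held part, prints what the tool must do
n=sys.argv[1]; X,Y,A=map(float,sys.argv[2:5])
i,c,s=snap('wrist','pl_%s_%d.png'%(n,arm.observe()['time_s']*10)); p=s['eef_pos']; r=fit(i,c,n,(p[0],p[1]),p[2]+.007); print(r)
d=(r[2]-A+180)%360-180; per={'nut':60,'tee':360,'elbow':360,'red':180}.get(n,180); d=(d+per/2)%per-per/2
off=np.array([r[0]-p[0],r[1]-p[1]]); t=-np.radians(d); off=np.array([[np.cos(t),-np.sin(t)],[np.sin(t),np.cos(t)]])@off
v=(np.array([X,Y])-off-p[:2])*1000; a=np.radians(s['ee_rot'][2]-d)
print('eef',p.round(4),'turn %.1f tx %.1f ty %.1f  down to .009: %.1f'%(d,v[0]*np.cos(a)+v[1]*np.sin(a),v[0]*np.sin(a)-v[1]*np.cos(a),(p[2]-.009)*1000))
E
python3 place.py red .635 -.0932 87.2
```

```text
time_s: 31.05
eef_pos: [0.6299, -0.1077, 0.1168]
ee_rot: [-179.7, -0.1, 86.8]
wrist_force: [-0.6, -0.4, -1.1]
finger_gap: 0.0228
gripper_force: 59.0
(np.float64(0.6309), np.float64(-0.0971), np.float64(86.5), 'iou 0.86')
eef [ 0.6299 -0.1077  0.1168] turn -0.7 tx 4.1 ty 4.1  down to .009: 107.8
```

```bash
python3 -m jog '[{"tx":4.1,"ty":4.1,"tz":0,"turn":-0.7},{"tx":0,"ty":0,"tz":30,"turn":0},{"tx":0,"ty":0,"tz":35,"turn":0},{"tx":0,"ty":0,"tz":24,"turn":0},{"tx":0,"ty":0,"tz":12,"turn":0},{"tx":0,"ty":0,"tz":4,"turn":0},{"tx":0,"ty":0,"tz":2,"turn":0},{"tx":0,"ty":0,"tz":0,"turn":0},{"tx":0,"ty":0,"tz":0,"turn":0}]' -1 60
python3 -m jog '[{"tx":0,"ty":0,"tz":0,"turn":0},{"tx":0,"ty":0,"tz":0,"turn":0},{"tx":0,"ty":0,"tz":0,"turn":0},{"tx":0,"ty":0,"tz":-10,"turn":0},{"tx":0,"ty":0,"tz":-30,"turn":0},{"tx":0,"ty":0,"tz":-40,"turn":0},{"tx":0,"ty":0,"tz":-40,"turn":0},{"tx":0,"ty":0,"tz":-40,"turn":0},{"tx":0,"ty":0,"tz":-40,"turn":0},{"tx":0,"ty":0,"tz":0,"turn":0},{"tx":0,"ty":0,"tz":0,"turn":0}]' -0.2 60
python3 - <<'E'
from fit import *
i,c,s=snap('wrist','w18.png'); print(s['eef_pos'],fit(i,c,'red',(.635,-.093),.014),fit(i,c,'short',(.63,-.193),.014))
E
python3 go.py .5461 .31 .25 87.2
```

```text
time_s: 31.85
eef_pos: [0.6377, -0.1042, 0.0139]
ee_rot: [179.8, 0.0, 87.6]
wrist_force: [0.3, -1.0, -0.7]
finger_gap: 0.0223
gripper_force: 59.1
time_s: 32.77
eef_pos: [0.6386, -0.1048, 0.2173]
ee_rot: [179.5, 0.1, 87.6]
wrist_force: [0.4, 0.5, 0.2]
finger_gap: 0.0339
gripper_force: 0.0
[ 0.63855092 -0.10479356  0.21726868] (np.float64(0.6387), np.float64(-0.0927), np.float64(87.8), 'iou 0.82') (np.float64(0.6302), np.float64(-0.1958), np.float64(96.5), 'iou 0.85')
turn 0.4  tx 409.5 ty -110.8 tz -35.5  |426| t=32.8 j6=-11
```

Reducer went in 3.7 mm deep because I measured while the arm was still lagging; I'll allow more settle rows from here on. Elbow next, gripped on its x arm.

```bash
python3 go.py .6455 .1831 .15 87.6; python3 -m jog '[{"tx":29,"ty":0,"tz":0,"turn":0},{"tx":29,"ty":0,"tz":0,"turn":0},{"tx":29,"ty":0,"tz":0,"turn":0},{"tx":29,"ty":-1,"tz":0,"turn":0},{"tx":29,"ty":-1,"tz":0,"turn":0},{"tx":29,"ty":-1,"tz":0,"turn":0},{"tx":29,"ty":-1,"tz":0,"turn":0},{"tx":29,"ty":-1,"tz":0,"turn":0},{"tx":29,"ty":0,"tz":0,"turn":0},{"tx":27,"ty":0,"tz":0,"turn":0},{"tx":0,"ty":0,"tz":20,"turn":-6},{"tx":0,"ty":0,"tz":30,"turn":-6},{"tx":0,"ty":0,"tz":30,"turn":-6},{"tx":0,"ty":0,"tz":30,"turn":-6},{"tx":0,"ty":0,"tz":30,"turn":0},{"tx":0,"ty":0,"tz":25,"turn":0},{"tx":0,"ty":0,"tz":0,"turn":0},{"tx":0,"ty":0,"tz":0,"turn":0},{"tx":0,"ty":0,"tz":0,"turn":0},{"tx":0,"ty":0,"tz":0,"turn":0}]' 0 60
cat > pick.py <<'E'
import sys
from fit import *
from go import go
# pick.py name  gx gy(guess)  lx ly (grip point on part, mm)  dyaw(tool yaw minus part yaw)
n=sys.argv[1]; g=tuple(map(float,sys.argv[2:4])); lx,ly,dy=map(float,sys.argv[4:7])
i,c,s=snap('wrist','pk_%s.png'%n); r=fit(i,c,n,g); print(s['eef_pos'].round(4),r)
a=np.radians(r[2]); go(r[0]+(lx*np.cos(a)-ly*np.sin(a))/1000,r[1]+(lx*np.sin(a)+ly*np.cos(a))/1000,-.006,r[2]+dy)
E
python3 pick.py elbow .6355 .2082 27 0 180
```

```text
turn -0.0  tx 287.6 ty -3.3 tz 64.5  |295| t=32.8 j6=-11
time_s: 34.48
eef_pos: [0.6448, 0.184, 0.0489]
ee_rot: [179.8, 0.0, 111.6]
wrist_force: [1.2, 1.2, -0.4]
finger_gap: 0.0428
gripper_force: 0.0
[0.6448 0.184  0.0489] (np.float64(0.6359), np.float64(0.2089), np.float64(295.3), 'iou 0.89')
turn -3.7  tx -0.7 ty 2.4 tz 55.3  |55| t=34.5 j6=-9
```

```bash
python3 -m jog '[{"tx":-0.7,"ty":2,"tz":20,"turn":-2.5},{"tx":0,"ty":0,"tz":20,"turn":0},{"tx":0,"ty":0,"tz":11,"turn":0},{"tx":0,"ty":0,"tz":4,"turn":0},{"tx":0,"ty":0,"tz":0,"turn":0},{"tx":0,"ty":0,"tz":0,"turn":0}]' 0 60
python3 -m jog '[{"tx":0,"ty":0,"tz":0,"turn":0},{"tx":0,"ty":0,"tz":0,"turn":0},{"tx":0,"ty":0,"tz":0,"turn":0},{"tx":0,"ty":0,"tz":0,"turn":0},{"tx":0,"ty":0,"tz":-15,"turn":0},{"tx":0,"ty":0,"tz":-30,"turn":0},{"tx":0,"ty":0,"tz":-40,"turn":0},{"tx":0,"ty":0,"tz":-41,"turn":0},{"tx":0,"ty":0,"tz":0,"turn":0},{"tx":0,"ty":0,"tz":0,"turn":0},{"tx":0,"ty":0,"tz":0,"turn":0}]' -1 60
python3 go.py .5639 -.0937 .12 114 .5639 -.0937 .12 177.2
```

```text
time_s: 35.03
eef_pos: [0.6461, 0.184, -0.007]
ee_rot: [179.9, 0.0, 114.1]
wrist_force: [0.2, 0.0, 0.0]
finger_gap: 0.0427
gripper_force: 0.0
time_s: 35.95
eef_pos: [0.6448, 0.1837, 0.118]
ee_rot: [-180.0, -0.0, 114.1]
wrist_force: [-0.1, -0.4, -2.3]
finger_gap: 0.0224
gripper_force: 59.5
turn 0.1  tx -220.5 ty -186.7 tz -2.0  |289| t=36.0 j6=-12
turn -63.1  tx 67.3 ty -281.0 tz -2.0  |289| t=36.0 j6=-12
```

```bash
python3 -m jog '[{"tx":-27.5,"ty":-23.3,"tz":0,"turn":0},{"tx":-27.5,"ty":-23.3,"tz":0,"turn":0},{"tx":-27.5,"ty":-23.3,"tz":0,"turn":0},{"tx":-27.5,"ty":-23.3,"tz":0,"turn":0},{"tx":-27.5,"ty":-23.3,"tz":0,"turn":0},{"tx":-27.5,"ty":-23.3,"tz":0,"turn":0},{"tx":-27.5,"ty":-23.3,"tz":0,"turn":0},{"tx":-27.5,"ty":-23.3,"tz":0,"turn":0},{"tx":0,"ty":0,"tz":0,"turn":-7},{"tx":0,"ty":0,"tz":0,"turn":-7},{"tx":0,"ty":0,"tz":0,"turn":-7},{"tx":0,"ty":0,"tz":0,"turn":-7},{"tx":0,"ty":0,"tz":0,"turn":-7},{"tx":0,"ty":0,"tz":0,"turn":-7},{"tx":0,"ty":0,"tz":0,"turn":-7},{"tx":0,"ty":0,"tz":0,"turn":-7},{"tx":0,"ty":0,"tz":0,"turn":-7},{"tx":0,"ty":0,"tz":0,"turn":0},{"tx":0,"ty":0,"tz":0,"turn":0},{"tx":0,"ty":0,"tz":0,"turn":0}]' -1 60
python3 -m jog '[{"tx":0,"ty":0,"tz":0,"turn":0},{"tx":0,"ty":0,"tz":0,"turn":0}]' >/dev/null
python3 place.py elbow .5369 -.0924 -2.8
```

```text
time_s: 37.62
eef_pos: [0.5641, -0.0928, 0.1168]
ee_rot: [180.0, -0.2, 176.9]
wrist_force: [0.0, -0.4, -1.0]
finger_gap: 0.0226
gripper_force: 59.5
(np.float64(0.5353), np.float64(-0.0931), np.float64(355.3), 'iou 0.85')
eef [ 0.5649 -0.093   0.1178] turn -1.9 tx -1.5 ty 1.7  down to .009: 108.8
```

```bash
python3 -m jog '[{"tx":-1.5,"ty":1,"tz":0,"turn":-0.8},{"tx":0,"ty":0,"tz":30,"turn":0},{"tx":0,"ty":0,"tz":35,"turn":0},{"tx":0,"ty":0,"tz":25,"turn":0},{"tx":0,"ty":0,"tz":12,"turn":0},{"tx":0,"ty":0,"tz":4,"turn":0},{"tx":0,"ty":0,"tz":3,"turn":0},{"tx":0,"ty":0,"tz":0,"turn":0},{"tx":0,"ty":0,"tz":0,"turn":0},{"tx":0,"ty":0,"tz":0,"turn":0}]' -1 60
python3 -m jog '[{"tx":0,"ty":0,"tz":0,"turn":0},{"tx":0,"ty":0,"tz":0,"turn":0},{"tx":0,"ty":0,"tz":0,"turn":0},{"tx":0,"ty":0,"tz":-10,"turn":0},{"tx":0,"ty":0,"tz":-30,"turn":0},{"tx":0,"ty":0,"tz":-40,"turn":0},{"tx":0,"ty":0,"tz":-40,"turn":0},{"tx":0,"ty":0,"tz":-40,"turn":0},{"tx":0,"ty":0,"tz":-40,"turn":0},{"tx":0,"ty":0,"tz":0,"turn":0},{"tx":0,"ty":0,"tz":0,"turn":0},{"tx":0,"ty":0,"tz":0,"turn":0}]' -0.2 60
python3 - <<'E'
from fit import *
i,c,s=snap('wrist','w19.png'); print(s['eef_pos'],fit(i,c,'elbow',(.537,-.092),.014),fit(i,c,'red',(.635,-.093),.014),fit(i,c,'short',(.63,-.193),.014))
E
python3 go.py .6246 .3097 .2 177
```

```text
time_s: 38.67
eef_pos: [0.5679, -0.0924, 0.0105]
ee_rot: [-180.0, 0.2, 177.9]
wrist_force: [0.6, -0.2, -0.3]
finger_gap: 0.0229
gripper_force: 59.4
time_s: 39.67
eef_pos: [0.5662, -0.092, 0.2097]
ee_rot: [-180.0, 0.0, 177.9]
wrist_force: [-0.9, 0.2, -0.4]
finger_gap: 0.0342
gripper_force: 0.0
[ 0.56618816 -0.09201006  0.209705  ] (np.float64(0.5395), np.float64(-0.0926), np.float64(357.4), 'iou 0.86') (np.float64(0.6393), np.float64(-0.0937), np.float64(90.7), 'iou 0.81') (np.float64(0.6308), np.float64(-0.197), np.float64(85.5), 'iou 0.80')
turn 0.9  tx -38.0 ty 404.1 tz 8.4  |406| t=39.7 j6=-101
```

```bash
python3 -m jog '[{"tx":-3.2,"ty":33.7,"tz":0,"turn":0},{"tx":-3.2,"ty":33.7,"tz":0,"turn":0},{"tx":-3.2,"ty":33.7,"tz":0,"turn":0},{"tx":-3.2,"ty":33.7,"tz":0,"turn":0},{"tx":-3.2,"ty":33.7,"tz":0,"turn":0},{"tx":-3.2,"ty":33.7,"tz":0,"turn":0},{"tx":-3.2,"ty":33.7,"tz":0,"turn":0},{"tx":-3.2,"ty":33.7,"tz":0,"turn":0},{"tx":-3.2,"ty":33.7,"tz":0,"turn":0},{"tx":-3.2,"ty":33.7,"tz":0,"turn":0},{"tx":-3.2,"ty":33.7,"tz":0,"turn":0},{"tx":-3.2,"ty":33.7,"tz":0,"turn":0},{"tx":0,"ty":0,"tz":40,"turn":0},{"tx":0,"ty":0,"tz":40,"turn":0},{"tx":0,"ty":0,"tz":40,"turn":0},{"tx":0,"ty":0,"tz":36,"turn":0},{"tx":0,"ty":0,"tz":0,"turn":0},{"tx":0,"ty":0,"tz":0,"turn":0},{"tx":0,"ty":0,"tz":0,"turn":0},{"tx":0,"ty":0,"tz":0,"turn":0}]' 0.5 60
python3 pick.py nut .6246 .3097 0 0 120
```

```text
time_s: 41.38
eef_pos: [0.622, 0.3113, 0.0557]
ee_rot: [179.9, 0.2, 177.9]
wrist_force: [-0.3, 0.3, 0.1]
finger_gap: 0.064
gripper_force: 0.0
[0.622  0.3113 0.0557] (np.float64(0.6108), np.float64(0.2902), np.float64(62.3), 'iou 0.97')
turn -4.4  tx 12.2 ty -20.7 tz 62.2  |67| t=41.4 j6=-65
```

The nut has shifted about 24 mm (the announced knock). The fresh fit is strong (0.97), so I'll use it.

```bash
python3 -m jog '[{"tx":0,"ty":0,"tz":0,"turn":-4.4},{"tx":12.2,"ty":-20.7,"tz":0,"turn":0},{"tx":0,"ty":0,"tz":20,"turn":0},{"tx":0,"ty":0,"tz":22,"turn":0},{"tx":0,"ty":0,"tz":14,"turn":0},{"tx":0,"ty":0,"tz":6,"turn":0},{"tx":0,"ty":0,"tz":0,"turn":0},{"tx":0,"ty":0,"tz":0,"turn":0},{"tx":0,"ty":0,"tz":0,"turn":0}]' 0.5 60
python3 -m jog '[{"tx":0,"ty":0,"tz":0,"turn":0},{"tx":0,"ty":0,"tz":0,"turn":0},{"tx":0,"ty":0,"tz":0,"turn":0},{"tx":0,"ty":0,"tz":0,"turn":0},{"tx":0,"ty":0,"tz":-15,"turn":0},{"tx":0,"ty":0,"tz":-30,"turn":0},{"tx":0,"ty":0,"tz":-40,"turn":0},{"tx":0,"ty":0,"tz":-41,"turn":0},{"tx":0,"ty":0,"tz":0,"turn":0},{"tx":0,"ty":0,"tz":0,"turn":0},{"tx":0,"ty":0,"tz":0,"turn":0}]' -1 60
python3 go.py .5461 -.189 .12 177.5
```

```text
time_s: 42.18
eef_pos: [0.6101, 0.29, -0.0069]
ee_rot: [179.9, 0.2, -177.7]
wrist_force: [0.8, 0.3, 1.1]
finger_gap: 0.0639
gripper_force: 0.0
time_s: 43.1
eef_pos: [0.608, 0.2891, 0.1169]
ee_rot: [-180.0, -0.0, -177.7]
wrist_force: [-0.2, -0.3, -1.9]
finger_gap: 0.0348
gripper_force: 60.5
turn 4.8  tx 40.9 ty -480.4 tz -3.1  |482| t=43.1 j6=-70
```

```bash
python3 -m jog '[{"tx":0,"ty":0,"tz":-2,"turn":4.8},{"tx":2.9,"ty":-34.3,"tz":0,"turn":0},{"tx":2.9,"ty":-34.3,"tz":0,"turn":0},{"tx":2.9,"ty":-34.3,"tz":0,"turn":0},{"tx":2.9,"ty":-34.3,"tz":0,"turn":0},{"tx":2.9,"ty":-34.3,"tz":0,"turn":0},{"tx":2.9,"ty":-34.3,"tz":0,"turn":0},{"tx":2.9,"ty":-34.3,"tz":0,"turn":0},{"tx":2.9,"ty":-34.3,"tz":0,"turn":0},{"tx":2.9,"ty":-34.3,"tz":0,"turn":0},{"tx":2.9,"ty":-34.3,"tz":0,"turn":0},{"tx":2.9,"ty":-34.3,"tz":0,"turn":0},{"tx":2.9,"ty":-34.3,"tz":0,"turn":0},{"tx":2.9,"ty":-34.3,"tz":0,"turn":0},{"tx":2.9,"ty":-34.3,"tz":0,"turn":0},{"tx":0,"ty":0,"tz":0,"turn":0},{"tx":0,"ty":0,"tz":0,"turn":0},{"tx":0,"ty":0,"tz":0,"turn":0},{"tx":0,"ty":0,"tz":0,"turn":0},{"tx":0,"ty":0,"tz":0,"turn":0}]' -1 60
python3 place.py nut .5461 -.189 57.2
```

```text
time_s: 44.77
eef_pos: [0.5466, -0.187, 0.1185]
ee_rot: [179.9, -0.1, 177.6]
wrist_force: [0.5, 0.3, -1.4]
finger_gap: 0.035
gripper_force: 60.6
(np.float64(0.548), np.float64(-0.1892), np.float64(57.5), 'iou 0.98')
eef [ 0.5466 -0.187   0.1185] turn 0.3 tx 1.9 ty 0.1  down to .009: 109.5
```

```bash
python3 -m jog '[{"tx":2,"ty":0,"tz":0,"turn":0},{"tx":0,"ty":0,"tz":30,"turn":0},{"tx":0,"ty":0,"tz":35,"turn":0},{"tx":0,"ty":0,"tz":25,"turn":0},{"tx":0,"ty":0,"tz":13,"turn":0},{"tx":0,"ty":0,"tz":4,"turn":0},{"tx":0,"ty":0,"tz":3,"turn":0},{"tx":0,"ty":0,"tz":0,"turn":0},{"tx":0,"ty":0,"tz":0,"turn":0},{"tx":0,"ty":0,"tz":0,"turn":0}]' -1 60
python3 -m jog '[{"tx":0,"ty":0,"tz":0,"turn":0},{"tx":0,"ty":0,"tz":0,"turn":0},{"tx":0,"ty":0,"tz":0,"turn":0},{"tx":0,"ty":0,"tz":-10,"turn":0},{"tx":0,"ty":0,"tz":-30,"turn":0},{"tx":0,"ty":0,"tz":-40,"turn":0},{"tx":0,"ty":0,"tz":-40,"turn":0},{"tx":0,"ty":0,"tz":-40,"turn":0},{"tx":0,"ty":0,"tz":-40,"turn":0},{"tx":0,"ty":0,"tz":0,"turn":0},{"tx":0,"ty":0,"tz":0,"turn":0},{"tx":0,"ty":0,"tz":0,"turn":0}]' 0.1 60
python3 - <<'E'
from fit import *
i,c,s=snap('wrist','w20.png'); print(s['eef_pos'],fit(i,c,'nut',(.546,-.189),.014),fit(i,c,'elbow',(.537,-.092),.014),fit(i,c,'short',(.63,-.193),.014))
E
python3 go.py .4423 .4092 .2 148.5
```

```text
time_s: 45.65
eef_pos: [0.5461, -0.1889, 0.0105]
ee_rot: [-179.9, 0.1, 177.5]
wrist_force: [-0.2, -0.0, -0.3]
finger_gap: 0.0346
gripper_force: 60.6
time_s: 46.65
eef_pos: [0.5445, -0.1883, 0.2097]
ee_rot: [-180.0, 0.0, 177.5]
wrist_force: [0.2, -0.3, -0.3]
finger_gap: 0.047
gripper_force: 0.0
[ 0.54450775 -0.18827314  0.2096691 ] (np.float64(0.5479), np.float64(-0.1914), np.float64(357.1), 'iou 0.95') (np.float64(0.5395), np.float64(-0.0932), np.float64(357.2), 'iou 0.87') (np.float64(0.6304), np.float64(-0.1949), np.float64(92.9), 'iou 0.77')
turn 29.0  tx 398.6 ty 456.1 tz 8.4  |606| t=46.7 j6=-111
```

```bash
python3 -m jog '[{"tx":0,"ty":0,"tz":0,"turn":5.8},{"tx":0,"ty":0,"tz":0,"turn":5.8},{"tx":0,"ty":0,"tz":0,"turn":5.8},{"tx":0,"ty":0,"tz":0,"turn":5.8},{"tx":0,"ty":0,"tz":0,"turn":5.8},{"tx":26.6,"ty":30.4,"tz":0,"turn":0},{"tx":26.6,"ty":30.4,"tz":0,"turn":0},{"tx":26.6,"ty":30.4,"tz":0,"turn":0},{"tx":26.6,"ty":30.4,"tz":0,"turn":0},{"tx":26.6,"ty":30.4,"tz":0,"turn":0},{"tx":26.6,"ty":30.4,"tz":0,"turn":0},{"tx":26.6,"ty":30.4,"tz":0,"turn":0},{"tx":26.6,"ty":30.4,"tz":0,"turn":0},{"tx":26.6,"ty":30.4,"tz":0,"turn":0},{"tx":26.6,"ty":30.4,"tz":0,"turn":0},{"tx":26.6,"ty":30.4,"tz":0,"turn":0},{"tx":26.6,"ty":30.4,"tz":0,"turn":0},{"tx":26.6,"ty":30.4,"tz":0,"turn":0},{"tx":26.6,"ty":30.4,"tz":0,"turn":0},{"tx":26.2,"ty":30.5,"tz":0,"turn":0}]' 0.1 60
python3 -m jog '[{"tx":0,"ty":0,"tz":40,"turn":0},{"tx":0,"ty":0,"tz":40,"turn":0},{"tx":0,"ty":0,"tz":40,"turn":0},{"tx":0,"ty":0,"tz":35,"turn":0},{"tx":0,"ty":0,"tz":0,"turn":0},{"tx":0,"ty":0,"tz":0,"turn":0},{"tx":0,"ty":0,"tz":0,"turn":0},{"tx":0,"ty":0,"tz":0,"turn":0}]' 0.1 60
python3 pick.py long .4423 .4092 0 0 0;python3 pick.py long .4423 .4092 0 0 180|tail -1
```

```text
time_s: 48.37
eef_pos: [0.4415, 0.4096, 0.2066]
ee_rot: [-179.7, -0.1, 148.5]
wrist_force: [0.2, -1.1, 0.0]
finger_gap: 0.0471
gripper_force: 0.0
time_s: 49.03
eef_pos: [0.4452, 0.4098, 0.0563]
ee_rot: [179.8, 0.1, 148.5]
wrist_force: [0.1, 0.2, 0.1]
finger_gap: 0.0471
gripper_force: 0.0
[0.4452 0.4098 0.0563] (np.float64(0.4429), np.float64(0.4083), np.float64(148.7), 'iou 0.85')
turn -0.2  tx 1.3 ty -2.6 tz 62.7  |63| t=49.1 j6=-20
turn -1.4  tx 1.7 ty -2.0 tz 62.8  |63| t=49.1 j6=-20
```

```bash
python3 -m jog '[{"tx":1.4,"ty":-2.2,"tz":20,"turn":-0.5},{"tx":0,"ty":0,"tz":22,"turn":0},{"tx":0,"ty":0,"tz":14,"turn":0},{"tx":0,"ty":0,"tz":6,"turn":0},{"tx":0,"ty":0,"tz":0,"turn":0},{"tx":0,"ty":0,"tz":0,"turn":0},{"tx":0,"ty":0,"tz":0,"turn":0}]' 0.1 70
python3 -m jog '[{"tx":0,"ty":0,"tz":0,"turn":0},{"tx":0,"ty":0,"tz":0,"turn":0},{"tx":0,"ty":0,"tz":0,"turn":0},{"tx":0,"ty":0,"tz":0,"turn":0},{"tx":0,"ty":0,"tz":-15,"turn":0},{"tx":0,"ty":0,"tz":-30,"turn":0},{"tx":0,"ty":0,"tz":-40,"turn":0},{"tx":0,"ty":0,"tz":-41,"turn":0},{"tx":0,"ty":0,"tz":0,"turn":0},{"tx":0,"ty":0,"tz":0,"turn":0},{"tx":0,"ty":0,"tz":0,"turn":0}]' -1 70
python3 go.py .6399 .0067 .12 149 .6399 .0067 .12 87.2
```

```text
time_s: 49.72
eef_pos: [0.4424, 0.4084, -0.0063]
ee_rot: [179.8, 0.1, 149.0]
wrist_force: [-0.1, -0.6, 0.4]
finger_gap: 0.0468
gripper_force: 0.0
time_s: 50.63
eef_pos: [0.4408, 0.4072, 0.1182]
ee_rot: [-180.0, -0.0, 149.0]
wrist_force: [0.4, -0.5, -2.7]
finger_gap: 0.0224
gripper_force: 69.1
turn -0.0  tx -377.0 ty -240.7 tz -1.8  |447| t=50.6 j6=-20
turn 61.8  tx -390.3 ty 218.5 tz -1.8  |447| t=50.6 j6=-20
```

```bash
python3 -m jog '[{"tx":-29,"ty":-18.5,"tz":0,"turn":0},{"tx":-29,"ty":-18.5,"tz":0,"turn":0},{"tx":-29,"ty":-18.5,"tz":0,"turn":0},{"tx":-29,"ty":-18.5,"tz":0,"turn":0},{"tx":-29,"ty":-18.5,"tz":0,"turn":0},{"tx":-29,"ty":-18.5,"tz":0,"turn":0},{"tx":-29,"ty":-18.5,"tz":0,"turn":0},{"tx":-29,"ty":-18.5,"tz":0,"turn":0},{"tx":-29,"ty":-18.5,"tz":0,"turn":0},{"tx":-29,"ty":-18.5,"tz":0,"turn":0},{"tx":-29,"ty":-18.5,"tz":0,"turn":0},{"tx":-29,"ty":-18.5,"tz":0,"turn":0},{"tx":-29,"ty":-18.5,"tz":0,"turn":0}]' -1 70
python3 -m jog '[{"tx":0,"ty":0,"tz":0,"turn":6.8},{"tx":0,"ty":0,"tz":0,"turn":6.8},{"tx":0,"ty":0,"tz":0,"turn":6.8},{"tx":0,"ty":0,"tz":0,"turn":6.8},{"tx":0,"ty":0,"tz":0,"turn":6.9},{"tx":0,"ty":0,"tz":0,"turn":6.9},{"tx":0,"ty":0,"tz":0,"turn":6.9},{"tx":0,"ty":0,"tz":0,"turn":6.9},{"tx":0,"ty":0,"tz":0,"turn":6.9},{"tx":0,"ty":0,"tz":0,"turn":0},{"tx":0,"ty":0,"tz":0,"turn":0},{"tx":0,"ty":0,"tz":0,"turn":0},{"tx":0,"ty":0,"tz":0,"turn":0},{"tx":0,"ty":0,"tz":0,"turn":0}]' -1 70
python3 place.py long .6399 .0067 87.2
```

```text
time_s: 51.72
eef_pos: [0.6388, 0.0056, 0.1153]
ee_rot: [-179.9, -0.3, 149.0]
wrist_force: [0.4, 0.3, -2.0]
finger_gap: 0.0224
gripper_force: 69.0
time_s: 52.88
eef_pos: [0.6402, 0.0072, 0.1178]
ee_rot: [-180.0, 0.0, 87.4]
wrist_force: [-0.5, 0.1, -0.8]
finger_gap: 0.0224
gripper_force: 69.1
(np.float64(0.6406), np.float64(0.007), np.float64(87.3), 'iou 0.87')
eef [0.6402 0.0072 0.1178] turn 0.1 tx -0.3 ty -0.7  down to .009: 108.8
```

```bash
python3 -m jog '[{"tx":0,"ty":-1.2,"tz":0,"turn":0},{"tx":0,"ty":0,"tz":30,"turn":0},{"tx":0,"ty":0,"tz":35,"turn":0},{"tx":0,"ty":0,"tz":25,"turn":0},{"tx":0,"ty":0,"tz":13,"turn":0},{"tx":0,"ty":0,"tz":4,"turn":0},{"tx":0,"ty":0,"tz":2,"turn":0},{"tx":0,"ty":0,"tz":0,"turn":0},{"tx":0,"ty":0,"tz":0,"turn":0},{"tx":0,"ty":0,"tz":0,"turn":0}]' -1 60
python3 -m jog '[{"tx":0,"ty":0,"tz":0,"turn":0},{"tx":0,"ty":0,"tz":0,"turn":0},{"tx":0,"ty":0,"tz":0,"turn":0},{"tx":0,"ty":0,"tz":-10,"turn":0},{"tx":0,"ty":0,"tz":-30,"turn":0},{"tx":0,"ty":0,"tz":-40,"turn":0},{"tx":0,"ty":0,"tz":-40,"turn":0},{"tx":0,"ty":0,"tz":-40,"turn":0},{"tx":0,"ty":0,"tz":-40,"turn":0},{"tx":0,"ty":0,"tz":0,"turn":0},{"tx":0,"ty":0,"tz":0,"turn":0},{"tx":0,"ty":0,"tz":0,"turn":0}]' -0.2 60
python3 - <<'E'
from fit import *
i,c,s=snap('wrist','w21.png'); print(s['eef_pos'],fit(i,c,'long',(.64,.007),.014),fit(i,c,'elbow',(.537,-.092),.014),fit(i,c,'red',(.635,-.093),.014))
E
python3 go.py .5523 .4162 .2 87.4
```

```text
time_s: 53.77
eef_pos: [0.6406, 0.0072, 0.0108]
ee_rot: [179.8, 0.0, 87.3]
wrist_force: [-0.4, 0.2, -1.3]
finger_gap: 0.0224
gripper_force: 69.1
time_s: 54.77
eef_pos: [0.6389, 0.0073, 0.21]
ee_rot: [179.9, 0.0, 87.3]
wrist_force: [0.2, 0.5, -0.4]
finger_gap: 0.0339
gripper_force: 0.0
[0.63890657 0.0072849  0.21001787] (np.float64(0.6401), np.float64(0.0058), np.float64(87.8), 'iou 0.85') (np.float64(0.5377), np.float64(-0.0917), np.float64(355.8), 'iou 0.76') (np.float64(0.6383), np.float64(-0.0937), np.float64(86.8), 'iou 0.82')
turn -0.1  tx 404.6 ty -104.3 tz 8.6  |418| t=54.8 j6=-0
```

```bash
python3 go.py .528 .4301 .2 87.3; python3 -m jog '[{"tx":34.5,"ty":-10.9,"tz":0,"turn":0},{"tx":34.5,"ty":-10.9,"tz":0,"turn":0},{"tx":34.5,"ty":-10.9,"tz":0,"turn":0},{"tx":34.5,"ty":-10.9,"tz":0,"turn":0},{"tx":34.5,"ty":-10.9,"tz":0,"turn":0},{"tx":34.5,"ty":-10.9,"tz":0,"turn":0},{"tx":34.5,"ty":-10.9,"tz":0,"turn":0},{"tx":34.5,"ty":-10.9,"tz":0,"turn":0},{"tx":34.5,"ty":-10.9,"tz":0,"turn":0},{"tx":34.5,"ty":-10.9,"tz":0,"turn":0},{"tx":34.5,"ty":-10.9,"tz":0,"turn":0},{"tx":34.5,"ty":-10.9,"tz":0,"turn":0}]' 0 70
python3 -m jog '[{"tx":0,"ty":0,"tz":0,"turn":-7},{"tx":0,"ty":0,"tz":0,"turn":-7},{"tx":0,"ty":0,"tz":0,"turn":-7},{"tx":0,"ty":0,"tz":0,"turn":-7},{"tx":0,"ty":0,"tz":20,"turn":-7},{"tx":0,"ty":0,"tz":30,"turn":-7},{"tx":0,"ty":0,"tz":30,"turn":-7},{"tx":0,"ty":0,"tz":40,"turn":-7},{"tx":0,"ty":0,"tz":35,"turn":-7},{"tx":0,"ty":0,"tz":0,"turn":0},{"tx":0,"ty":0,"tz":0,"turn":0},{"tx":0,"ty":0,"tz":0,"turn":0},{"tx":0,"ty":0,"tz":0,"turn":0}]' 0 70
python3 pick.py tee .5523 .4162 0 28 90
```

```text
turn -0.0  tx 417.1 ty -129.9 tz 8.6  |437| t=54.8 j6=-0
time_s: 55.82
eef_pos: [0.5262, 0.4278, 0.2065]
ee_rot: [-179.8, 0.2, 87.3]
wrist_force: [0.6, -1.1, -0.3]
finger_gap: 0.0424
gripper_force: 0.0
time_s: 56.9
eef_pos: [0.5298, 0.4281, 0.0565]
ee_rot: [179.8, 0.1, 150.2]
wrist_force: [0.6, 0.6, -0.1]
finger_gap: 0.043
gripper_force: 0.0
[0.5298 0.4281 0.0565] (np.float64(0.5513), np.float64(0.4169), np.float64(59.7), 'iou 0.81')
turn 0.5  tx 3.9 ty 1.0 tz 62.9  |63| t=57.0 j6=-25
```

```bash
python3 -m jog '[{"tx":3.5,"ty":1,"tz":20,"turn":0.3},{"tx":0,"ty":0,"tz":22,"turn":0},{"tx":0,"ty":0,"tz":14,"turn":0},{"tx":0,"ty":0,"tz":6,"turn":0},{"tx":0,"ty":0,"tz":0,"turn":0},{"tx":0,"ty":0,"tz":0,"turn":0},{"tx":0,"ty":0,"tz":0,"turn":0}]' 0 80
python3 -m jog '[{"tx":0,"ty":0,"tz":0,"turn":0},{"tx":0,"ty":0,"tz":0,"turn":0},{"tx":0,"ty":0,"tz":0,"turn":0},{"tx":0,"ty":0,"tz":0,"turn":0},{"tx":0,"ty":0,"tz":-15,"turn":0},{"tx":0,"ty":0,"tz":-30,"turn":0},{"tx":0,"ty":0,"tz":-40,"turn":0},{"tx":0,"ty":0,"tz":-41,"turn":0},{"tx":0,"ty":0,"tz":0,"turn":0},{"tx":0,"ty":0,"tz":0,"turn":0},{"tx":0,"ty":0,"tz":0,"turn":0}]' -1 80
python3 go.py .542 .0115 .12 150 .542 .0115 .12 177.2
```

```text
time_s: 57.53
eef_pos: [0.527, 0.4305, -0.0059]
ee_rot: [179.8, 0.1, 150.0]
wrist_force: [1.4, 0.6, 0.8]
finger_gap: 0.0427
gripper_force: 0.0
time_s: 58.45
eef_pos: [0.5252, 0.4292, 0.1182]
ee_rot: [-180.0, -0.0, 150.0]
wrist_force: [0.0, 0.1, -0.8]
finger_gap: 0.0222
gripper_force: 79.4
turn -0.0  tx -223.4 ty -353.3 tz -1.8  |418| t=58.5 j6=-24
turn -27.2  tx -37.2 ty -416.4 tz -1.8  |418| t=58.5 j6=-24
```

```bash
python3 -m jog '[{"tx":-18.6,"ty":-29.4,"tz":0,"turn":0},{"tx":-18.6,"ty":-29.4,"tz":0,"turn":0},{"tx":-18.6,"ty":-29.4,"tz":0,"turn":0},{"tx":-18.6,"ty":-29.4,"tz":0,"turn":0},{"tx":-18.6,"ty":-29.4,"tz":0,"turn":0},{"tx":-18.6,"ty":-29.4,"tz":0,"turn":0},{"tx":-18.6,"ty":-29.4,"tz":0,"turn":0},{"tx":-18.6,"ty":-29.4,"tz":0,"turn":0},{"tx":-18.6,"ty":-29.4,"tz":0,"turn":0},{"tx":-18.6,"ty":-29.4,"tz":0,"turn":0},{"tx":-18.6,"ty":-29.4,"tz":0,"turn":0},{"tx":-18.6,"ty":-29.4,"tz":0,"turn":0}]' -1 80
python3 -m jog '[{"tx":0,"ty":0,"tz":0,"turn":-6.8},{"tx":0,"ty":0,"tz":0,"turn":-6.8},{"tx":0,"ty":0,"tz":0,"turn":-6.8},{"tx":0,"ty":0,"tz":0,"turn":-6.8},{"tx":0,"ty":0,"tz":0,"turn":0},{"tx":0,"ty":0,"tz":0,"turn":0},{"tx":0,"ty":0,"tz":0,"turn":0},{"tx":0,"ty":0,"tz":0,"turn":0},{"tx":0,"ty":0,"tz":0,"turn":0}]' -1 80
python3 place.py tee .57 .0101 87.2
```

```text
time_s: 59.45
eef_pos: [0.54, 0.0109, 0.1158]
ee_rot: [-179.9, -0.3, 150.0]
wrist_force: [1.0, 0.7, -1.6]
finger_gap: 0.0224
gripper_force: 79.3
time_s: 60.2
eef_pos: [0.5422, 0.0126, 0.1179]
ee_rot: [-180.0, -0.0, 177.1]
wrist_force: [0.7, -0.4, -1.3]
finger_gap: 0.022
gripper_force: 79.3
(np.float64(0.564), np.float64(0.0044), np.float64(347.7), 'iou 0.51')
eef [0.5422 0.0126 0.1179] turn -99.5 tx 27.9 ty -20.2  down to .009: 108.9
```

The held-tee fit failed (IoU 0.51), so I'll look.

Run:
```python
from h import *
import glob
i=cv2.imread(sorted(glob.glob('pics/pl_tee*'))[-1]); cv2.imwrite('pics/tee_c.png',cv2.resize(i[60:380,120:540],(788,600),interpolation=cv2.INTER_CUBIC))
```

```text
(no output)
```

View pics/tee_c.png

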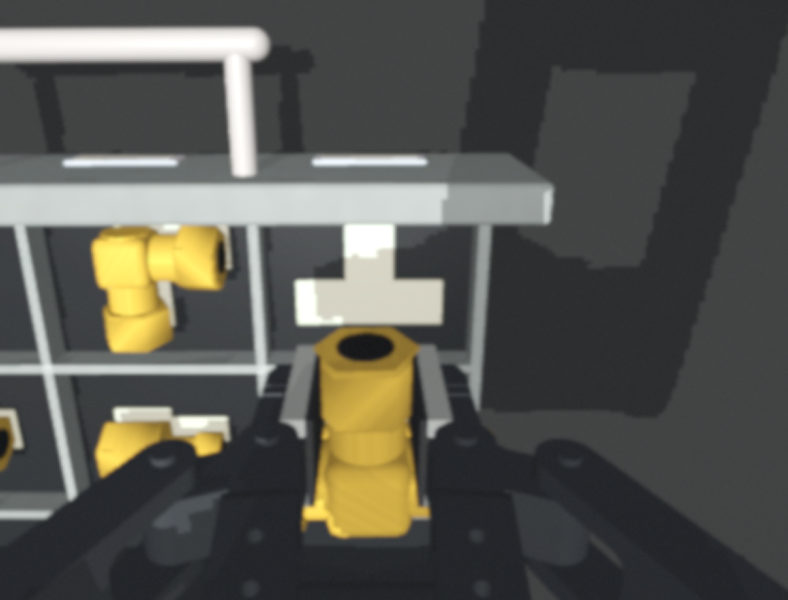

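The tee is held straight by its branch at (365,400), with the run hidden behind the fingers. Its silhouette is at (370,285), and the elbow lies well on its own at (150,280). I'll place the tee from the measured grip offset.

```bash
python3 -m jog '[{"tx":1.5,"ty":-1.2,"tz":0,"turn":0},{"tx":0,"ty":0,"tz":30,"turn":0},{"tx":0,"ty":0,"tz":35,"turn":0},{"tx":0,"ty":0,"tz":25,"turn":0},{"tx":0,"ty":0,"tz":13,"turn":0},{"tx":0,"ty":0,"tz":4,"turn":0},{"tx":0,"ty":0,"tz":2,"turn":0},{"tx":0,"ty":0,"tz":0,"turn":0},{"tx":0,"ty":0,"tz":0,"turn":0},{"tx":0,"ty":0,"tz":0,"turn":0}]' -1 80
python3 -m jog '[{"tx":0,"ty":0,"tz":0,"turn":0},{"tx":0,"ty":0,"tz":0,"turn":0},{"tx":0,"ty":0,"tz":0,"turn":0},{"tx":0,"ty":0,"tz":-10,"turn":0},{"tx":0,"ty":0,"tz":-30,"turn":0},{"tx":0,"ty":0,"tz":-40,"turn":0},{"tx":0,"ty":0,"tz":-40,"turn":0},{"tx":0,"ty":0,"tz":-40,"turn":0},{"tx":0,"ty":0,"tz":-40,"turn":0},{"tx":25,"ty":-30,"tz":0,"turn":0},{"tx":25,"ty":-30,"tz":0,"turn":0},{"tx":0,"ty":-30,"tz":0,"turn":0},{"tx":0,"ty":0,"tz":0,"turn":0},{"tx":0,"ty":0,"tz":0,"turn":0},{"tx":0,"ty":0,"tz":0,"turn":0}]' -0.2 60
python3 - <<'E'
from fit import *
i,c,s=snap('wrist','w22.png'); print(s['eef_pos'])
T=dict(tee=(.57,.0101),elbow=(.5369,-.0924),long=(.6399,.0067),short=(.63,-.1931),red=(.635,-.0932),nut=(.5461,-.189))
for n in T: print(n,fit(i,c,n,T[n],.014),T[n],w2px(c,[[*T[n],.02]]).round())
print(w2px(c,[[.5,.09,.03],[.5,-.27,.03],[.7,.09,.03],[.7,-.27,.03]]).round())
E
```

```text
time_s: 61.08
eef_pos: [0.5421, 0.0112, 0.0105]
ee_rot: [-180.0, 0.2, 177.2]
wrist_force: [-0.1, -0.4, -2.4]
finger_gap: 0.022
gripper_force: 79.4
time_s: 62.33
eef_pos: [0.4868, -0.076, 0.2098]
ee_rot: [180.0, 0.1, 177.1]
wrist_force: [-0.3, -0.3, 0.1]
finger_gap: 0.0342
gripper_force: 0.0
[ 0.48675796 -0.07597632  0.20984401]
tee (np.float64(0.5712), np.float64(0.0091), np.float64(90.3), 'iou 0.83') (0.57, 0.0101) [[392. 230.]]
elbow (np.float64(0.5418), np.float64(-0.0927), np.float64(355.3), 'iou 0.78') (0.5369, -0.0924) [[305. 209.]]
long (np.float64(0.646), np.float64(0.0353), np.float64(49.5), 'iou 0.42') (0.6399, 0.0067) [[388. 281.]]
short (np.float64(0.6272), np.float64(-0.2001), np.float64(118.0), 'iou 0.68') (0.63, -0.1931) [[230. 281.]]
red (np.float64(0.6402), np.float64(-0.0942), np.float64(93.4), 'iou 0.78') (0.635, -0.0932) [[309. 281.]]
nut (np.float64(0.5486), np.float64(-0.1928), np.float64(354.4), 'iou 0.95') (0.5461, -0.189) [[223. 220.]]
[[470. 172.]
 [142. 188.]
 [453. 322.]
 [177. 334.]]
```

```bash
python3 -m jog '[{"tx":0,"ty":0,"tz":-5,"turn":7},{"tx":0,"ty":0,"tz":-10,"turn":7},{"tx":0,"ty":0,"tz":-10,"turn":7},{"tx":0,"ty":0,"tz":-10,"turn":7},{"tx":0,"ty":0,"tz":0,"turn":7},{"tx":0,"ty":0,"tz":0,"turn":7},{"tx":0,"ty":0,"tz":0,"turn":7},{"tx":0,"ty":0,"tz":0,"turn":7},{"tx":0,"ty":0,"tz":0,"turn":7},{"tx":0,"ty":0,"tz":0,"turn":7},{"tx":0,"ty":0,"tz":0,"turn":7},{"tx":0,"ty":0,"tz":0,"turn":7},{"tx":0,"ty":0,"tz":0,"turn":6},{"tx":-28,"ty":30,"tz":0,"turn":0},{"tx":-28,"ty":30,"tz":0,"turn":0},{"tx":0,"ty":0,"tz":0,"turn":0},{"tx":0,"ty":0,"tz":0,"turn":0},{"tx":0,"ty":0,"tz":0,"turn":0},{"tx":0,"ty":0,"tz":0,"turn":0}]' -0.2
python3 - <<'E'
from fit import *
i,c,s=snap('wrist','w23.png'); print(s['eef_pos'],s['ee_rot'])
T=dict(tee=(.57,.0101),elbow=(.5369,-.0924),long=(.6399,.0067),short=(.63,-.1931),red=(.635,-.0932),nut=(.5461,-.189))
for n in T: print(n,fit(i,c,n,T[n],.014),T[n])
cv2.imwrite('pics/w23b.png',cv2.resize(i[0:320,150:550],(750,600),interpolation=cv2.INTER_CUBIC))
E
```

```text
time_s: 63.97
eef_pos: [0.5429, -0.1336, 0.2438]
ee_rot: [-179.9, -0.0, 87.3]
wrist_force: [0.4, 0.1, -0.6]
finger_gap: 0.034
gripper_force: 0.0
[ 0.54289414 -0.13356243  0.24380533] [-1.79903126e+02 -4.99728620e-02  8.72575971e+01]
tee (np.float64(0.5706), np.float64(0.0087), np.float64(89.4), 'iou 0.89') (0.57, 0.0101)
elbow (np.float64(0.5393), np.float64(-0.0921), np.float64(357.4), 'iou 0.87') (0.5369, -0.0924)
long (np.float64(0.6402), np.float64(0.0063), np.float64(88.1), 'iou 0.87') (0.6399, 0.0067)
short (np.float64(0.6298), np.float64(-0.1962), np.float64(87.0), 'iou 0.85') (0.63, -0.1931)
red (np.float64(0.6385), np.float64(-0.0929), np.float64(88.2), 'iou 0.90') (0.635, -0.0932)
nut (np.float64(0.5473), np.float64(-0.1923), np.float64(58.8), 'iou 0.96') (0.5461, -0.189)
```

View pics/w23b.png

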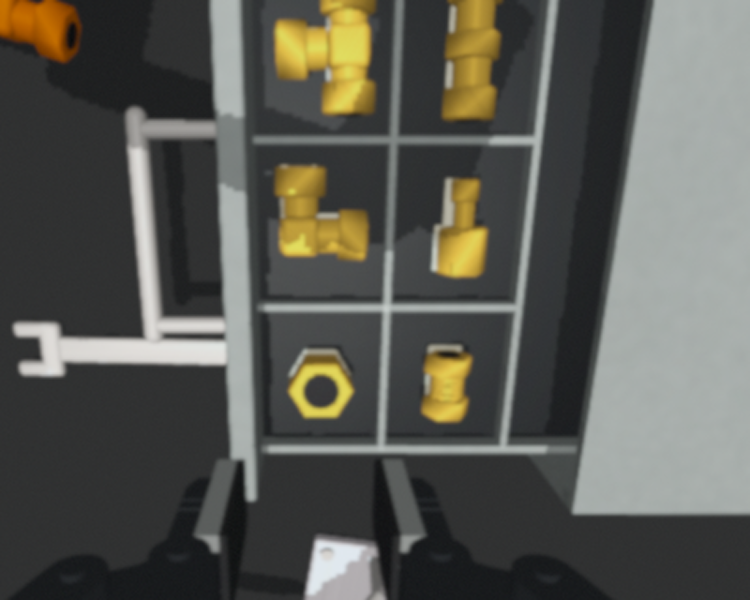

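The view shows all six on their silhouettes: tee (325,50), long coupling (470,60), elbow (320,215), reducer (460,230), nut (320,385) and short coupling (445,385). All are within about 3.5 mm and 2°. Now back to the handle to push the drawer shut.

```bash
python3 go.py .4503 -.0838 .12 87.3; python3 -m jog '[{"tx":9,"ty":-19,"tz":0,"turn":0},{"tx":9,"ty":-19,"tz":0,"turn":0},{"tx":9,"ty":-19,"tz":0,"turn":0},{"tx":9,"ty":-19,"tz":0,"turn":0},{"tx":9,"ty":-19,"tz":0,"turn":0},{"tx":0,"ty":0,"tz":40,"turn":0},{"tx":0,"ty":0,"tz":40,"turn":0},{"tx":0,"ty":0,"tz":40,"turn":0},{"tx":0,"ty":0,"tz":0,"turn":0},{"tx":0,"ty":0,"tz":0,"turn":0},{"tx":0,"ty":0,"tz":0,"turn":0},{"tx":0,"ty":0,"tz":0,"turn":0}]' -0.25; python3 go.py .4503 -.0838 .024 87.3
```

```text
turn -0.0  tx 45.4 ty -94.8 tz 124.0  |163| t=64.0 j6=-15
time_s: 65.02
eef_pos: [0.4532, -0.0858, 0.1267]
ee_rot: [179.7, 0.1, 87.2]
wrist_force: [0.5, -0.6, -0.2]
finger_gap: 0.032
gripper_force: 0.0
turn -0.1  tx 1.9 ty -3.0 tz 102.7  |103| t=65.0 j6=-13
```

```bash
python3 -m jog '[{"tx":2,"ty":-1.5,"tz":0,"turn":0},{"tx":0,"ty":0,"tz":25,"turn":0},{"tx":0,"ty":0,"tz":30,"turn":0},{"tx":0,"ty":0,"tz":25,"turn":0},{"tx":0,"ty":0,"tz":15,"turn":0},{"tx":0,"ty":0,"tz":6,"turn":0},{"tx":0,"ty":0,"tz":0,"turn":0},{"tx":0,"ty":0,"tz":0,"turn":0},{"tx":0,"ty":0,"tz":0,"turn":0}]' -0.25 40
python3 -m jog '[{"tx":0,"ty":0,"tz":0,"turn":0},{"tx":0,"ty":0,"tz":0,"turn":0},{"tx":0,"ty":0,"tz":0,"turn":0},{"tx":0,"ty":0,"tz":0,"turn":0},{"tx":0,"ty":0,"tz":0,"turn":0}]' -1 40
```

```text
time_s: 65.77
eef_pos: [0.4511, -0.0837, 0.0246]
ee_rot: [179.8, 0.0, 87.2]
wrist_force: [-0.3, -0.7, 0.1]
finger_gap: 0.0317
gripper_force: 0.0
time_s: 66.18
eef_pos: [0.4512, -0.0836, 0.0245]
ee_rot: [179.8, 0.0, 87.2]
wrist_force: [-0.4, 0.6, 7.0]
finger_gap: 0.0093
gripper_force: 39.1
```

```bash
python3 -m jog '[{"tx":0,"ty":3,"tz":0,"turn":0},{"tx":0,"ty":6,"tz":0,"turn":0},{"tx":0,"ty":8,"tz":0,"turn":0},{"tx":0,"ty":10,"tz":0,"turn":0},{"tx":0,"ty":10,"tz":0,"turn":0},{"tx":0,"ty":10,"tz":0,"turn":0},{"tx":0,"ty":10,"tz":0,"turn":0},{"tx":0,"ty":10,"tz":0,"turn":0},{"tx":0,"ty":10,"tz":0,"turn":0},{"tx":0,"ty":10,"tz":0,"turn":0},{"tx":0,"ty":10,"tz":0,"turn":0},{"tx":0,"ty":10,"tz":0,"turn":0},{"tx":0,"ty":10,"tz":0,"turn":0},{"tx":0,"ty":10,"tz":0,"turn":0},{"tx":0,"ty":10,"tz":0,"turn":0},{"tx":0,"ty":10,"tz":0,"turn":0},{"tx":0,"ty":10,"tz":0,"turn":0},{"tx":0,"ty":8,"tz":0,"turn":0},{"tx":0,"ty":6,"tz":0,"turn":0},{"tx":0,"ty":4,"tz":0,"turn":0}]' -1 40
cat > ck3.py <<'E'
from rig import arm; import sys
s=arm.observe(); print(s['eef_pos'].round(4),s['wrist_force'].round(1),s['finger_gap'].round(4)); sys.exit(0 if s['wrist_force'][0]>-14 else 1)
E
F(){ python3 ck3.py; }
python3 -m jog '[{"tx":0,"ty":4,"tz":0,"turn":0},{"tx":0,"ty":4,"tz":0,"turn":0},{"tx":0,"ty":4,"tz":0,"turn":0},{"tx":0,"ty":4,"tz":0,"turn":0},{"tx":0,"ty":2,"tz":0,"turn":0},{"tx":0,"ty":0,"tz":0,"turn":0}]' >/dev/null; F && python3 -m jog '[{"tx":0,"ty":3,"tz":0,"turn":0},{"tx":0,"ty":0,"tz":0,"turn":0}]' >/dev/null && F && python3 -m jog '[{"tx":0,"ty":3,"tz":0,"turn":0},{"tx":0,"ty":0,"tz":0,"turn":0}]' >/dev/null && F && python3 -m jog '[{"tx":0,"ty":3,"tz":0,"turn":0},{"tx":0,"ty":0,"tz":0,"turn":0}]' >/dev/null && F && python3 -m jog '[{"tx":0,"ty":3,"tz":0,"turn":0},{"tx":0,"ty":0,"tz":0,"turn":0}]' >/dev/null && F && python3 -m jog '[{"tx":0,"ty":3,"tz":0,"turn":0},{"tx":0,"ty":0,"tz":0,"turn":0}]' >/dev/null && F&& python3 -m jog '[{"tx":0,"ty":3,"tz":0,"turn":0},{"tx":0,"ty":0,"tz":0,"turn":0}]' >/dev/null && F
```

```text
time_s: 67.85
eef_pos: [0.6253, -0.092, 0.0245]
ee_rot: [179.9, 0.0, 87.2]
wrist_force: [-2.2, 0.6, 7.5]
finger_gap: 0.0096
gripper_force: 39.4Traceback (most recent call last):
  File "ck3.py", line 2, in <module>
    s=arm.observe(); print(s['eef_pos'].round(4),s['wrist_force'].round(1),s['finger_gap'].round(4)); sys.exit(0 if s['wrist_force'][0]>-14 else 1)
                                                                           ^^^^^^^^^^^^^^^^^^^^^
AttributeError: 'float' object has no attribute 'round'
```

```bash
sed -i "s/,s\['finger_gap'\].round(4)//" ck3.py
F(){ python3 ck3.py; }
F && python3 -m jog '[{"tx":0,"ty":3,"tz":0,"turn":0},{"tx":0,"ty":0,"tz":0,"turn":0}]' >/dev/null && F && python3 -m jog '[{"tx":0,"ty":3,"tz":0,"turn":0},{"tx":0,"ty":0,"tz":0,"turn":0}]' >/dev/null && F && python3 -m jog '[{"tx":0,"ty":3,"tz":0,"turn":0},{"tx":0,"ty":0,"tz":0,"turn":0}]' >/dev/null && F && python3 -m jog '[{"tx":0,"ty":3,"tz":0,"turn":0},{"tx":0,"ty":0,"tz":0,"turn":0}]' >/dev/null && F && python3 -m jog '[{"tx":0,"ty":3,"tz":0,"turn":0},{"tx":0,"ty":0,"tz":0,"turn":0}]' >/dev/null && F&& python3 -m jog '[{"tx":0,"ty":3,"tz":0,"turn":0},{"tx":0,"ty":0,"tz":0,"turn":0}]' >/dev/null && F
```

```text
[ 0.6434 -0.0929  0.0245] [0.1 0.4 5. ]
[ 0.646  -0.093   0.0245] [ 0.3 -0.1  5.5]
[ 0.649  -0.0932  0.0245] [-1.8  0.2  6.2]
[ 0.652  -0.0933  0.0245] [-1.3  0.4  6.4]
[ 0.655  -0.0935  0.0245] [-1.8 -0.   5.7]
[ 0.658  -0.0936  0.0245] [-1.2  0.5  5.6]
[ 0.6599 -0.0937  0.0245] [-2.1  0.9  6.2]
```

```bash
F(){ python3 ck3.py; }
python3 -m jog '[{"tx":0,"ty":2,"tz":0,"turn":0},{"tx":0,"ty":0,"tz":0,"turn":0},{"tx":0,"ty":0,"tz":0,"turn":0}]' >/dev/null && F && python3 -m jog '[{"tx":0,"ty":2,"tz":0,"turn":0},{"tx":0,"ty":0,"tz":0,"turn":0}]' >/dev/null && F && python3 -m jog '[{"tx":0,"ty":2,"tz":0,"turn":0},{"tx":0,"ty":0,"tz":0,"turn":0}]' >/dev/null && F && python3 -m jog '[{"tx":0,"ty":2,"tz":0,"turn":0},{"tx":0,"ty":0,"tz":0,"turn":0}]' >/dev/null && F
```

```text
[ 0.6598 -0.0937  0.0245] [-6.5 -0.8 10.4]
[ 0.6597 -0.0937  0.0244] [-10.8  -1.1  13.5]
[ 0.6596 -0.0937  0.0244] [-14.5   0.2  16.5]
```

The drawer is against its shut stop. Relax, release, lift clear and check the lever, drawer and bystanders.

```bash
python3 -m jog '[{"tx":0,"ty":-4,"tz":0,"turn":0},{"tx":0,"ty":0,"tz":0,"turn":0},{"tx":0,"ty":0,"tz":0,"turn":0}]' ; python3 -m jog '[{"tx":0,"ty":0,"tz":0,"turn":0},{"tx":0,"ty":0,"tz":0,"turn":0},{"tx":0,"ty":0,"tz":0,"turn":0},{"tx":0,"ty":0,"tz":0,"turn":0},{"tx":0,"ty":0,"tz":-10,"turn":0},{"tx":0,"ty":0,"tz":-30,"turn":0},{"tx":0,"ty":0,"tz":-40,"turn":0},{"tx":0,"ty":0,"tz":-40,"turn":0},{"tx":0,"ty":0,"tz":-40,"turn":0},{"tx":0,"ty":0,"tz":-40,"turn":0},{"tx":30,"ty":-30,"tz":0,"turn":0},{"tx":30,"ty":-30,"tz":0,"turn":0},{"tx":30,"ty":-30,"tz":0,"turn":0},{"tx":30,"ty":-30,"tz":0,"turn":0},{"tx":30,"ty":0,"tz":0,"turn":0},{"tx":30,"ty":0,"tz":0,"turn":0},{"tx":30,"ty":0,"tz":0,"turn":0},{"tx":30,"ty":0,"tz":0,"turn":0},{"tx":0,"ty":0,"tz":0,"turn":0},{"tx":0,"ty":0,"tz":0,"turn":0}]' -0.3
python3 - <<'E'
from h import *
i,c,s=snap('top','t_end.png'); cv2.imwrite('pics/t_endb.png',cv2.resize(i[80:300,140:540],(800,440),interpolation=cv2.INTER_CUBIC))
E
```

```text
time_s: 70.18
eef_pos: [0.6598, -0.0937, 0.0245]
ee_rot: [-179.8, 0.0, 87.2]
wrist_force: [-6.0, -0.2, 9.2]
finger_gap: 0.0092
gripper_force: 40.4
time_s: 71.85
eef_pos: [0.5568, 0.1513, 0.2237]
ee_rot: [179.9, -0.0, 87.4]
wrist_force: [-0.5, -0.4, 0.4]
finger_gap: 0.03
gripper_force: 0.0
```

View pics/t_endb.png

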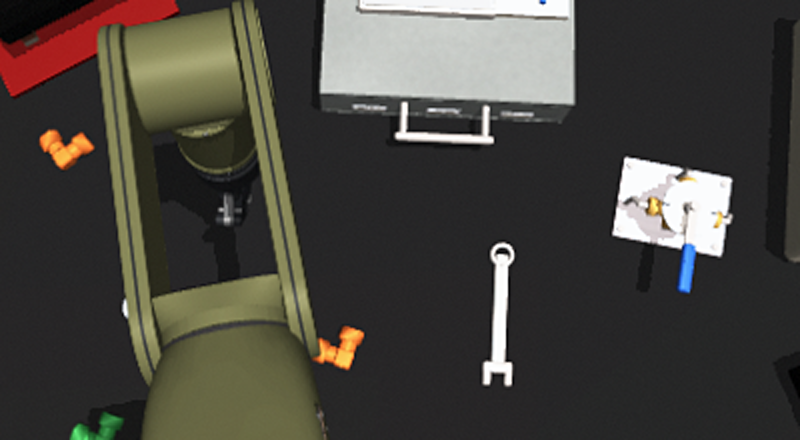

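The drawer is flush shut (front edge near (450,105)). The lever is at OFF over the middle of the plate (grip (687,265)), and the wrench at (500,315) is where it was. The gripper is clear and touching nothing, so I'm handing in.

```bash
python3 -c "
from rig import arm
print(arm.finish_job())"
```

```text
the job is handed in; nothing more can be done
None
```

The valve lever is at OFF, all six brass fittings lie on their silhouettes (within about 3.5 mm and 2° before I closed the drawer), the drawer is fully shut, and the job is handed in; I saw the wrench unmoved but did not re-check the spool, bottle and jar at the end.

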